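# Torch test carousel: index, load, index

### The job

Push the index table round one notch clockwise so that its empty blue cradle comes out from under the clear guard to the open front, and lay the torch from the bench in it, lens end up the slope towards the hub and tail down by the stop. Let go, then push the table on one more notch clockwise so that the torch rests at the test station on the left, the table settled in its detent. Leave the aerosol can, the hex key set and the sanding block where they are.

Things in the scene. Friction and masses are not known exactly. Their poses are not given: they have to be found in the camera images.
- index_base: fixed base of the index table, round green housing on a dark plate, radius 150 mm at the foot. Origin on the table's vertical axis at bench height; its -x side is the open front (turned to the robot, give or take 0.35 rad), its +y side the test station.
- guard_edge (a point): middle of the guard's front edge, underside. The clear flat roof (z 200 to 206 mm) reaches from here 200 mm along the base's +x and 174 mm to both sides, on square posts 14 mm wide at base x = -27 and 154 mm, y = -166 and 166 mm. A black light sensor 36x30 mm hangs from it to z = 174 mm at base x = 0, y = -42 mm.
- index_rotor (a joint): angle (rad) of the turning aluminium disc (radius 140 mm, top at z = 49 mm), growing clockwise seen from above. Detents pull it to rest at each 1.571. About 0: cradle on the base's -y side (start); 1.571: at the open front; 3.142: at the test station. Over the hump takes 4 to 6 N at a peg; past half way it snaps on to the next detent by itself.
- peg0 (a point): top centre of one of four orange push pegs on the disc: upright, 14 mm across, z = 49 to 100 mm, 122 mm from the axis, midway between stations, so that in each detent one stands 45 degrees to either side of the open front. Pegs 0, 1, 2, 3 follow one another clockwise; peg0 is 45 degrees ahead (clockwise) of the cradle.
- peg1 (a point): like peg0, the next peg clockwise from it
- peg2 (a point): like peg0, the next peg clockwise from peg1
- peg3 (a point): like peg0, the next peg clockwise from peg2 (45 degrees behind the cradle)
- cradle_seat (a point): where torch_mid lies when the torch is seated: 80 mm from the axis, z = 122 mm. The cradle is a blue plate 50 mm wide, rising at 30 degrees towards the hub, 34 mm below (square to the slope) the seated torch's axis. A black V saddle, 12 mm long and about 50 mm wide, stands 48 mm up and another 42 mm down the slope from here; between them both sides are free for fingers.
- cradle_head (a point): where the lens end of the seated torch lies: 57 mm up the slope from cradle_seat; the direction cradle_tail to cradle_head is the axis of the seated torch
- cradle_tail (a point): where the tail end of the seated torch lies: 57 mm down the slope from cradle_seat; 2 mm beyond it stands the stop plate. The V saddles end about 6 mm below the torch's axis; friction may keep the torch from sliding down to the stop by itself.
- torch: black aluminium torch, 113 mm long, 160 g, lying on the bench. Origin under its middle; its axis is the body's y axis, 18 mm above the origin, lens end towards -y. Lens head 36 mm across (the last 20 mm), the barrel tapers from 34 mm there to 26 mm at the tail; 30 mm at the middle.
- torch_mid (a point): middle of the torch, on its axis
- torch_head (a point): centre of the torch's lens face, on its axis, 57 mm from the middle
- torch_tail (a point): centre of the torch's tail face, on its axis, 57 mm from the middle; lying on the bench the tail dips about 5 mm below the head's centre height, because it is slimmer
- hex_fold: bystander: red fold-up hex key set, 36x95x26 mm, its long side along its y axis, lying beside the torch and roughly parallel to it; origin under its middle
- sand_block: bystander: black rubber sanding block, 42x70x30 mm, its long side along its y axis, on the torch's other side; origin under its middle
- aerosol_1: bystander: aerosol can, 66 mm across and 189 mm high, standing on the bench between the torch and the robot's front; origin under its middle
Things that resemble listed ones, but are neither listed nor needed, are in the scene too. Leave any green or purple look-alike of the torch alone.

How it is judged (in metres and radians):
On the way, in this order (a step that is already met when the one before it is completed fails the run):
1. the empty cradle has been indexed to the open front and rests in its detent (value of joint index_rotor between 1.48 and 1.66 rad and distance between torch_mid and cradle_seat above 0.05 m), for 0.3 s.
2. the torch lies in the cradle at the open front, lens up the slope, and is let go (value of joint index_rotor between 1.44 and 1.7 rad and distance between torch_head and cradle_head below 0.01 m and distance between torch_tail and cradle_tail below 0.01 m and contact force between the fingers and torch below 0.1 N), for 0.3 s.
At the end, for the whole second after the job is handed in: The table rests in the detent that puts the cradle at the test station (within 0.09 rad), the torch lies still in the cradle with its lens end and its tail each within 10 mm of their seated places, and the bystanders are where they were (value of joint index_rotor between 3.05 and 3.23 rad and distance between torch_head and cradle_head below 0.01 m and distance between torch_tail and cradle_tail below 0.01 m and linear speed of torch below 0.02 m/s); the robot touches nothing.
It fails at once if the aerosol can is moved more than 25 mm or knocked over (distance of aerosol_1 from where it was at the start of the episode above 0.025 m or angle between aerosol_1's own z axis and vertical above 0.3 rad).
It fails at once if the hex key set is moved more than 25 mm (distance of hex_fold from where it was at the start of the episode above 0.025 m).
It fails at once if the sanding block is moved more than 25 mm (distance of sand_block from where it was at the start of the episode above 0.025 m).
It also fails if it takes over 72 s, if anything falls off the work surface, if the arm or the gripper's body presses on something with over 40 N, if the wrist force passes 120 N, or if a joint passes its speed limit or range.

### The arm

A 6-joint arm with a two-finger parallel gripper is mounted at the origin on a cart in front of the work surface, level with it; the furniture and walls round the work are solid. World frame = base frame: x ahead of the robot, y to its left, z up, the work surface at z = 0. Lengths are in mm, angles in rad, forces in N, time in s.
With the tool pointing down it reaches from about 350 to 975 mm from the base axis. Payload 17.4 kg.
Tool frame: the origin (TCP) lies midway between the tips of the shut fingers; the grasp point (between the pads) lies 19 mm behind it; z points along the fingers, x is the direction in which the jaws open and shut, and the axes are right-handed (so a half turn about z gives the same grasp; the last joint's range is limited). The gripper opens to 85 mm and grips with 20 to 120 N. Pads are 22 mm wide; open, the fingers measure 114 mm over their backs; the gripper's body (76 mm by 85 mm) begins 54 mm behind the grasp point. The pads swing forward as they close: fully open they stand 13 mm farther back than shut.
Start: joints at [1.285, 0.116, 1.442, -0, 1.584, -0.038], TCP at [165.566, 654.385, 231.303] pointing down, gripper open.
Joint ranges: [-2.83, 2.83], [-0.83, 2.19], [0.07, 2.5], [-1.14, 4.28], [0.01, 3], [-2.97, 2.97]. Speed limits (rad/s): [1.89, 1.89, 2.22, 3.14, 3.14, 3.14].

### API

Orientations are given as a rotation vector (axis times angle).
In Python, from plant import telemetry, get_image, camera_params, workorder gives the robot as it stands.
- The arm moves only by the shell command python3 -m pendant 'ROWS' [FORCE]. ROWS is JSON, a list of rows, each an object with "jaw": the closure, from -1 (fully open) to 1 (shut); "xyz": the shift along the tool's x, y, z in cm, a list of three; "angular": the turn, a rotation vector about the tool's x, y, z in rad, a list of three. A call has 1 to 10 rows; each row is the pose to reach, as a shift and turn from the pose commanded when the call began, along the tool's axes at that moment; what a row does not reach only later rows make up. A row lasts 1/10 s, in which the tool goes at most 50 mm and 8.59 degrees, less where a joint would pass 70% of its speed; a pose out of reach is approached as far as the arm can. A call with a gripper value outside its range is refused whole. The fingers move at their own pace and stop on an object; FORCE is the grip in N (left out, the last holds). Time passes only in rows, so rows that repeat a pose let the fingers close. It gives the time, the measured TCP pose, the force and the opening at its end, in the units of the state.
- telemetry.get_state(): the state, without advancing time (a new reading comes with each control period).
- get_image(name): name is "scene" or "top"; returns (picture, depth): 420x560x3 uint8, red, green, blue; 420x560 float32, mm along the optical axis (not along the pixel's ray), 0 where there is no reading.
- camera_params(name): a dict with "fx", "fy", "cx", "cy" (pixels), "xyz" and "attitude" of the camera in the world. Camera axes: x right, y up, looking along -z (the intrinsics and any distortion apply to the point x, -y, -z); pixel columns grow to the right and rows downward; lengths in mm; the calibration is good to about 2 mm. A picture is of the moment at which its call begins. camera_params takes no time and is no camera call.
- workorder.hand_in(): hands the job in, once; it reports no verdict.
The state is a dict: "time_s": time; "qpos": joint angles; "dq": joint speeds; "joint_torque": joint torques, N m; "ee_pos": TCP position; "orientation": TCP orientation; "contact_force": force on the tool from outside, world axes, zero at the start; "torque": the same for the moment, N m; "grip_width": finger opening in mm.
Only numpy, scipy, OpenCV 4.12 (cv2) and the standard library are available. Lean on these libraries where they do the work, as an engineer would, in place of code of your own. Each camera call takes 0.05 s, during which the arm holds its last target.

## Working session

There is one attempt and no reset: what is moved stays moved. The work goes in short steps, Python scripts to look and compute and a shell command to move; the robot and the scene stay as the last step left them, time stands still between calls to the robot, and variables do not carry over. Pictures are saved under pics/ and viewed, and the job is handed in when it is done.

```bash
mkdir -p pics; ls; python3 - <<'E'
from plant import telemetry, get_image, camera_params
import cv2, numpy as np
for n in("scene","top"):
    im,d=get_image(n); cv2.imwrite(f"pics/{n}0.png",im[:,:,::-1]); np.savez(f"{n}0.npz",im=im,d=d)
    print(n,camera_params(n))
print(telemetry.get_state())
E
```

```text
pics
scene {'fx': 485.12948686038993, 'fy': 485.12948686038993, 'cx': 276.3599590627356, 'cy': 208.56759781916676, 'xyz': array([-222.04550575, -789.56705607,  642.0778853 ]), 'attitude': array([ 1.06649927, -0.46629796, -0.68415205])}
top {'fx': 523.883375876534, 'fy': 523.883375876534, 'cx': 275.4327150775338, 'cy': 199.87661261510468, 'xyz': array([ 346.96142242,  -65.80255684, 1534.54629172]), 'attitude': array([ 0.10246834, -0.11705469, -1.55485423])}
{'time_s': 0.1, 'qpos': array([ 1.28518475e+00,  1.16442670e-01,  1.44225073e+00, -3.42099588e-07,
        1.58399377e+00, -3.78006552e-02]), 'dq': array([-8.34981317e-04, -8.38207250e-04, -1.83923539e-03, -2.03831004e-05,
        2.24346171e-04,  4.27417739e-04]), 'joint_torque': array([ 4.97932939e-03, -7.33650613e+01, -6.33787465e+01,  6.78276660e-05,
        5.25852709e-03,  2.82606169e-05]), 'ee_pos': array([165.52187571, 654.19745888, 230.60040206]), 'orientation': array([ 2.47845097e+00,  1.92947285e+00, -1.39497534e-03]), 'contact_force': array([ 0.12330301, -0.49506872,  0.51290675]), 'torque': array([ 0.01061768, -0.03078117,  0.01137688]), 'grip_width': 85.59564926774023}
```

View pics/scene0.png

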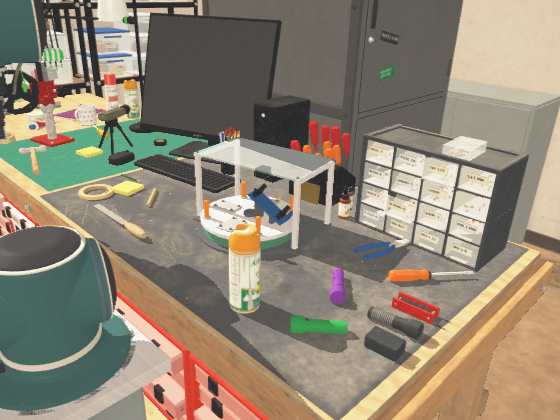

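View pics/top0.png

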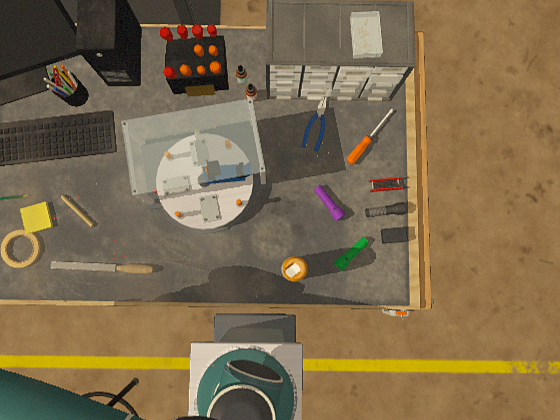

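The top view shows the table at about (205,180), with orange pegs at (166,155), (228,143), (238,203) and (178,214). The torch is at (388,211), between the red hex set (388,184) and the block (398,235). The can is at (294,268).

```bash
cat > h.py <<'E'
import numpy as np, cv2
from scipy.spatial.transform import Rotation as R
from plant import camera_params
def ray(n,u,v):
    c=camera_params(n); M=R.from_rotvec(c["attitude"]).as_matrix()
    return np.array(c["xyz"]), M@np.array([(u-c["cx"])/c["fx"],-(v-c["cy"])/c["fy"],-1.])
def onz(n,u,v,z):
    o,d=ray(n,u,v); return o+d*(z-o[2])/d[2]
def proj(n,p):
    c=camera_params(n); M=R.from_rotvec(c["attitude"]).as_matrix()
    q=M.T@(np.array(p,float)-c["xyz"]); return np.array([c["cx"]-c["fx"]*q[0]/q[2], c["cy"]+c["fy"]*q[1]/q[2]])
def pts(n,dep):
    c=camera_params(n); M=R.from_rotvec(c["attitude"]).as_matrix()
    v,u=np.mgrid[:dep.shape[0],:dep.shape[1]]
    q=np.stack([(u-c["cx"])/c["fx"]*dep,-(v-c["cy"])/c["fy"]*dep,-dep],-1)
    return q@M.T+c["xyz"]
E
python3 - <<'E'
from h import *
for n,(a,b,w,h),o in (("top",(120,90,150,150),"t1"),("top",(330,160,110,90),"t2"),("scene",(340,270,120,100),"s2"),("scene",(180,130,170,140),"s1")):
    im=np.load(n+"0.npz")["im"][b:b+h,a:a+w]; k=min(800//w,600//h)
    cv2.imwrite(f"pics/{o}.png",cv2.resize(im[:,:,::-1],None,fx=k,fy=k,interpolation=cv2.INTER_CUBIC)); print(o,k)
for n in("top","scene"):
    z=np.load(n+"0.npz");P=pts(n,z["d"]);hsv=cv2.cvtColor(z["im"],cv2.COLOR_RGB2HSV)
    m=((hsv[...,0]>4)&(hsv[...,0]<18)&(hsv[...,1]>150)&(hsv[...,2]>110)).astype(np.uint8)
    k,l,s,c=cv2.connectedComponentsWithStats(m)
    for i in range(1,k):
        if s[i,4]>8: print(n,s[i],c[i].round(1),np.median(P[l==i],0).round(),P[l==i][:,2].max().round())
# depth check on bench
P=pts("top",np.load("top0.npz")["d"]); print(P[260,100],P[280,340],P[200,300])
E
```

```text
t1 4
t2 6
s2 6
s1 4
top [192  26   3   8   9] [193.3  29.2] [981. 143. 231.] 1535.0
top [ 415   32   16  277 2228] [421.6 170.7] [ 667. -519.  -20.] 1535.0
top [194  44  10  12  90] [198.5  49.8] [947. 137. 186.] 1535.0
top [209  45   9  11  73] [212.8  49.8] [948.  98. 185.] 192.0
top [210  61  11  13 111] [215.   66.8] [898.  90. 185.] 1535.0
top [60 64 17 26 67] [68.1 76.3] [898. 515. 119.] 156.0
top [180  64  12  12  97] [185.1  69.8] [893. 172. 176.] 189.0
top [197  65   8   9  61] [200.6  69.3] [899. 131. 160.] 1535.0
top [236  70   8   7  18] [238.1  74.5] [926.  39.  58.] 64.0
top [245  88   8   8  23] [247.6  92.4] [871.   9.  57.] 64.0
top [347 136  25  29 276] [358.4 150.1] [ 711. -321.   23.] 34.0
top [236 200   6   6  26] [238.7 202.3] [543.  25.  91.] 106.0
top [175 212   7   5  23] [177.7 214. ] [507. 192.  97.] 102.0
top [285 257  22  24 150] [298.3 266.3] [ 370. -142.  186.] 195.0
top [396 311  11   4  39] [400.8 312.5] [ 239. -454.  -41.] -33.0
scene [124  80  13   8  82] [129.9  84. ] [ 998. 1436.  176.] 194.0
scene [323 141  18  25 267] [332.1 151.4] [943.  94. 17
[... 163 characters left out ...]
 62] [243.5 188.7] [675. 227.  79.] 103.0
scene [290 195   3  16  42] [291.1 203. ] [708.  61.  79.] 103.0
scene [340 199  10   5  27] [344.3 201.4] [869.  -7.  57.] 63.0
scene [204 200   5  17  68] [206.1 208.1] [506. 190.  83.] 103.0
scene [ 30 217  10   9  10] [ 34.5 221.1] [ 303.  971. -180.] -175.0
scene [231 216  30  39 547] [247.8 240.8] [ 349. -152.  167.] 642.0
scene [339 216  10   3  10] [343.5 217.2] [870.  -9.   6.] 9.0
scene [236 225  12   5  52] [241.2 226.9] [ 368. -113.  185.] 189.0
scene [388 269  41  13 422] [407.7 274.9] [ 705. -327.   22.] 642.0
[380.30173241 430.54635238  -7.83295486] [ 331.36683012 -268.69795527    1.31964535] [ 563.53773573 -151.28451627    3.16856301]
```

```bash
python3 - <<'E'
from h import *
ims=[cv2.resize(cv2.imread(f"pics/{o}.png"),(400,300)) for o in("t1","t2","s2","s1")]
cv2.imwrite("pics/mont.png",np.vstack([np.hstack(ims[:2]),np.hstack(ims[2:])]))
E
```

```text
(no output)
```

View pics/mont.png

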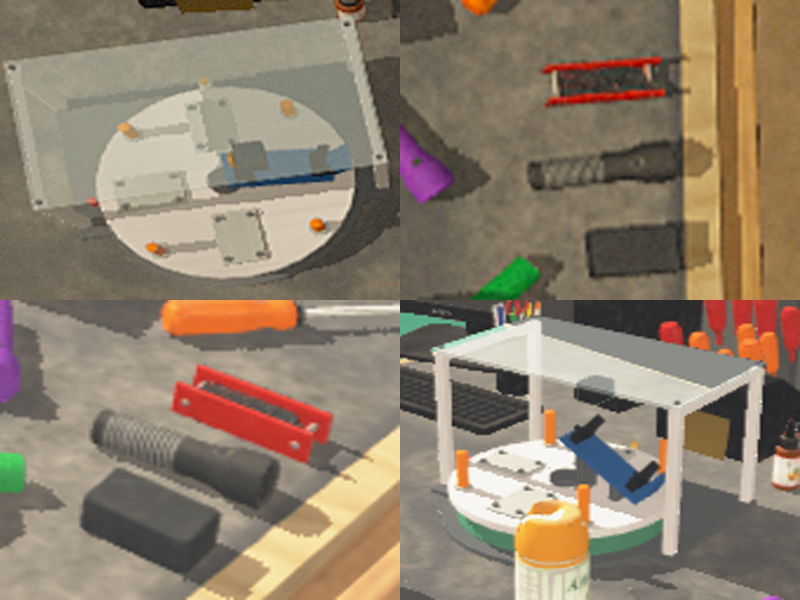

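View pics/t2.png

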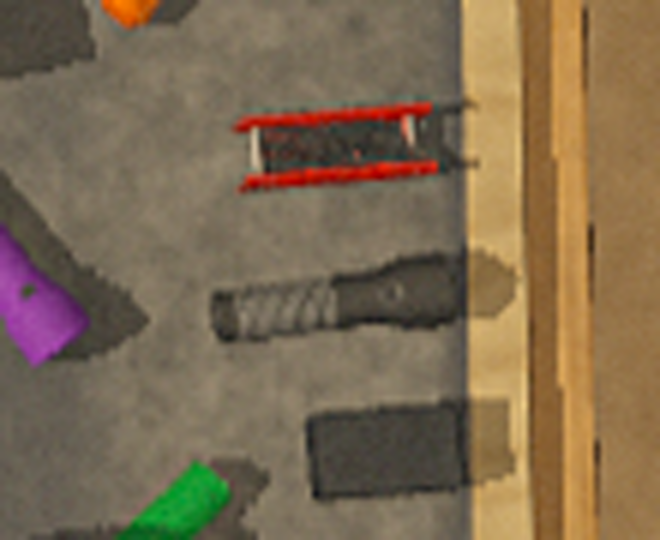

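```bash
python3 - <<'E'
from h import *
for n,u,v in (("top",238.7,202.3),("top",177.7,214),("scene",243.5,188.7),("scene",291.1,203),("scene",206.1,208.1)):
    print(n,onz(n,u,v,75).round(1))
z=np.load("top0.npz");im=z["im"];P=pts("top",z["d"])
hsv=cv2.cvtColor(im,cv2.COLOR_RGB2HSV)
# disc circle: bright points at z ~49, ignoring guard; use front outline
m=((im.min(2)>150)&(P[...,2]>35)&(P[...,2]<65)).astype(np.uint8); m[:, :130]=0; m[240:]=0;m[:,280:]=0
cs,_=cv2.findContours(m,cv2.RETR_EXTERNAL,cv2.CHAIN_APPROX_NONE); c=max(cs,key=cv2.contourArea)[:,0]
h=cv2.convexHull(c)[:,0]; W=np.array([onz("top",u,v,49) for u,v in h if v>165])
A=np.c_[2*W[:,:2],np.ones(len(W))]; s=np.linalg.lstsq(A,(W[:,:2]**2).sum(1),rcond=None)[0]
print("disc",s[:2],np.sqrt(s[2]+s[:2]@s[:2]),len(W))
# guard front corners
g=(P[...,2]>185)&(P[...,2]<225); g[:90]=0;g[:,:110]=0;g[230:]=0;g[:,270:]=0
print(g.sum(),np.nanmin(P[g],0),np.nanmax(P[g],0))
# red hex, dark items depth
for nm,mm in (("hex",((hsv[...,0]<6)|(hsv[...,0]>174))&(hsv[...,1]>170)&(hsv[...,2]>90)),):
    mm=mm.copy(); mm[:170]=0;mm[200:]=0;mm[:,:350]=0;mm[:,415:]=0
    v,u=np.nonzero(mm); print(nm,cv2.minAreaRect(np.array([onz("top",a,b,26)[:2] for a,b in zip(u,v)],np.float32)))
roi=np.s_[195:250,350:420]
print(P[roi][...,2][::3,::3].round().astype(int))
E
```

```text
top [544.5  25.   75. ]
top [509.1 194.8  75. ]
scene [683.9 236.7  75. ]
scene [714.6  66.2  75. ]
scene [513.7 200.4  75. ]
disc [591.52801175 121.63349177] 121.95684501420138 26
10068 [544.33691927 -49.10973577 186.4068378 ] [805.99747019 327.58203343 215.46788595]
hex ((611.6671142578125, -400.1488037109375), (35.678829193115234, 95.06668090820312), 5.076943397521973)
[[   1   -2   -2   -3   -1    0   -2   -2    3    3    9  -11   -1    3
    -1   -9    4   -4    5    4   -6    0    0  -17]
 [   0    5   -1   -1   -1    4   -1   -6    0    0   -4   -2    0   -2
     1    4    1   -1   -2   -2   -8    2   -4  -23]
 [   3   -3    3   -2   -2    2   -5   -2   -6   -3  -10   -5    1   -4
     6    0    1    3   -3    1    0    5    8  -18]
 [  -4    6    1    1    4    0    1   -2    2    6    0    5   -5   -5
    17   27   30   30   30   -5   -2    2   -1  -19]
 [  -3   -7   -4    3    4    0    1    0   25   19   20   17   21   28
    25   33   40   31   39   -5   -2   -4 1535  -23]
 [  -1    4   -1    1   -1    6   25   27   26   24   26   31   30   28
    28   22   27   28   33  
[... 950 characters left out ...]
6    0   23   29   32
    27   26   26   28   27    2   -7   -9    3  -23]
 [  -1    0   -1   -3   24   -3   -2   -9   -4    4    1   27   25   29
    34   28   24   30   27   -2   -4   -2   -3  -22]
 [   1   -1   -3   20   15   25   -7    0   -7   -3    0   29   31   29
    25   30   25   27   33    0    0    3   -2  -14]
 [   0    1   19   22 1535   29    1    3   -3   -6   -5    0   -1    4
    -5   -1    2    2   -7   -3   -5   -1   -2  -27]
 [   2   18   26   21   29   -3    0   -2    3   -6    0   -3   -6    4
     2   -2    1   -3   -4 1535    3   -5    0  -15]
 [  24   28   29   29    1   -4   -4    6    0   -3    1   -5   -2    0
     0   -1   -2    3    2   -1    0   -3   -4  -22]]
```

View pics/t1.png

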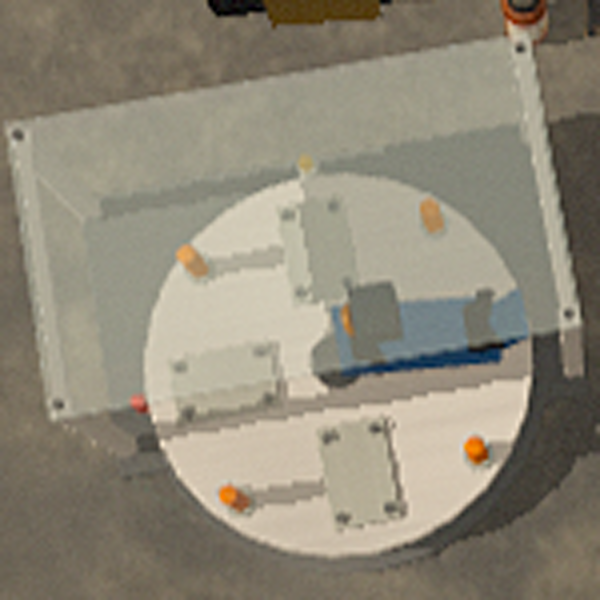

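View pics/s2.png

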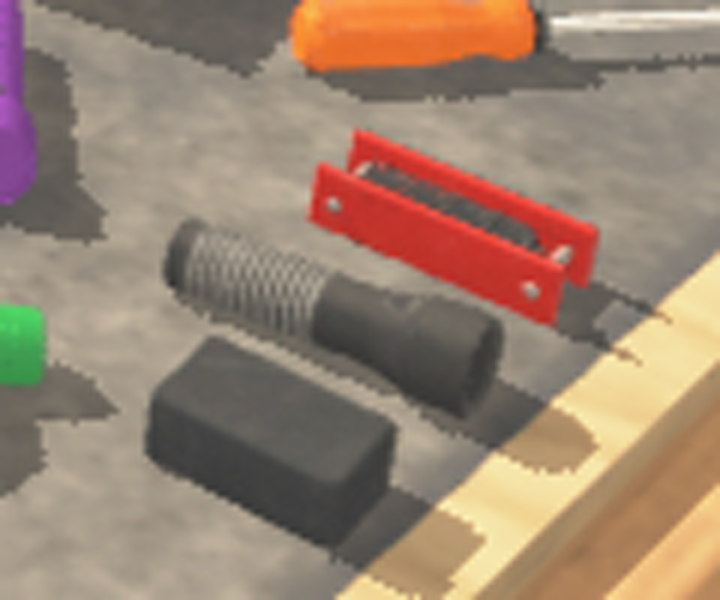

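```bash
python3 - <<'E'
from h import *
for n,u,v in (("scene",243.5,188.7),("scene",291.1,203),("scene",206.1,208.1)):
    print(n,onz(n,u,v,79.5).round(1))
f=lambda x,y:(x/4+120-.375,y/4+90-.375)
print("disc c",onz("top",*f(337.5,364.5),49).round(1))
# pegs via top view in t1 (mid) z=75
pg={}
for k,p in dict(D=(191,260),C=(431,215),B=(475,449),A=(235,497)).items(): pg[k]=onz("top",*f(*p),77)[:2]; print(k,pg[k].round(1))
print("mean",np.mean(list(pg.values()),0))
# guard corners screws at posts
S=[onz("top",*f(*p),206)[:2] for p in ((58,404),(569,314),(17,134),(520,47))]
print(np.round(S,1))
c0=[onz("top",*f(*p),206)[:2] for p in ((50,420),(582,324))]; print("front corners",np.round(c0,1))
# torch silhouette via depth
z=np.load("top0.npz");d=z["d"];P=pts("top",d)
m=(cv2.medianBlur(P[...,2].astype(np.float32),3)>9).astype(np.uint8)
for nm,(r0,r1,c0,c1),zz in(("torch",(197,220,355,412),16),("block",(224,246,370,416),30),("hex",(170,196,360,412),26)):
    s=m[r0:r1,c0:c1]; v,u=np.nonzero(s)
    W=np.array([onz("top",a+c0,b+r0,zz)[:2] for a,b in zip(u,v)],np.float32)
    print(nm,len(W),cv2.minAreaRect(W),W.min(0),W.max(0))
E
```

```text
scene [676.7 228.5  79.5]
scene [707.2  59.4  79.5]
scene [507.9 192.5  79.5]
disc c [609.1 127.7  49. ]
D [677.9 230.2]
C [713.2  60.9]
B [545.4  25.8]
A [509.2 192.6]
mean [611.43922064 127.37383553]
[[553.2 285.1]
 [616.6 -41. ]
 [730.9 320.6]
 [794.9  -5.9]]
front corners [[542.8 289.7]
 [610.2 -49.5]]
torch 393 ((538.9215698242188, -399.4735107421875), (35.85793685913086, 118.503662109375), 4.869462966918945) [ 517.259  -458.3976] [ 559.99384 -340.8574 ]
block 369 ((463.4289245605469, -421.1907043457031), (42.4911994934082, 72.50738525390625), 5.48137092590332) [ 441.16003 -458.5576 ] [ 485.2036 -383.8861]
hex 353 ((612.838623046875, -401.23834228515625), (35.641510009765625, 91.5395736694336), 6.040619850158691) [ 592.6905 -448.3197] [ 632.514   -354.75955]
```

```bash
cat >> h.py <<'E'
from plant import telemetry
C=np.array([610.,127.5]); YAW=0.20
def bw(x,y,z): c,s=np.cos(YAW),np.sin(YAW); return np.array([C[0]+c*x-s*y,C[1]+s*x+c*y,z])
def tool(yaw_x,tilt):   # tool x at world angle yaw_x, tool z down tilted forward(tool +y) by tilt
    x=np.array([np.cos(yaw_x),np.sin(yaw_x),0]); z=np.array([0,0,-1.]); 
    return R.from_matrix(np.stack([x,np.cross(z,x),z],1))*R.from_rotvec([-tilt,0,0])
def go(tcp,rot,st=None):
    st=st or telemetry.get_state(); r0=R.from_rotvec(st["orientation"])
    return (r0.inv().apply(np.array(tcp)-st["ee_pos"])/10).round(2), (r0.inv()*rot).as_rotvec().round(3)
E
python3 - <<'E'
from h import *
Rt=tool(np.pi/2+YAW,0.3); tz=Rt.as_matrix()[:,2]; print(tz)
for nm,p in (("hi",bw(-100,-86,180)),("over",bw(-88,-86,160)),("down",bw(-88,-86,87))):
    t=p+19*tz; print(nm,t.round(),go(t,Rt))
E
```

```text
[ 0.28962948  0.0587108  -0.95533649]
hi [535.  24. 162.] (array([-51.99,  51.23,   6.93]), array([-0.295,  0.068, -0.444]))
over [546.  27. 142.] (array([-51.47,  52.31,   8.93]), array([-0.295,  0.068, -0.444]))
down [546.  27.  69.] (array([-51.46,  52.31,  16.23]), array([-0.295,  0.068, -0.444]))
```

```bash
python3 -m pendant '[{"jaw":0.2,"xyz":[-52,51,0],"angular":[-0.295,0.068,-0.444]},{"jaw":0.2,"xyz":[-52,51,0],"angular":[-0.295,0.068,-0.444]},{"jaw":0.2,"xyz":[-52,51,0],"angular":[-0.295,0.068,-0.444]},{"jaw":0.2,"xyz":[-52,51,0],"angular":[-0.295,0.068,-0.444]},{"jaw":0.2,"xyz":[-52,51,0],"angular":[-0.295,0.068,-0.444]},{"jaw":0.2,"xyz":[-52,51,0],"angular":[-0.295,0.068,-0.444]},{"jaw":0.2,"xyz":[-52,51,0],"angular":[-0.295,0.068,-0.444]},{"jaw":0.2,"xyz":[-52,51,0],"angular":[-0.295,0.068,-0.444]},{"jaw":0.2,"xyz":[-52,51,0],"angular":[-0.295,0.068,-0.444]},{"jaw":0.2,"xyz":[-52,51,0],"angular":[-0.295,0.068,-0.444]}]' 40
python3 - <<'E'
from h import *
Rt=tool(np.pi/2+YAW,0.3); tz=Rt.as_matrix()[:,2]
for nm,p in (("hi",bw(-100,-86,180)),("over",bw(-88,-86,160)),("down",bw(-88,-86,87))):
    t=p+19*tz; print(nm,t.round(),go(t,Rt))
E
```

```text
time_s: 1.1
ee_pos: [417.8, 220.6, 231.4]
orientation: [1.856, 2.27, 0.345]
contact_force: [0.5, 0.5, 0.3]
grip_width: 34.1
hi [535.  24. 162.] (array([-21.55,   5.15,   8.86]), array([ 0.001, -0.001, -0.   ]))
over [546.  27. 142.] (array([-21.55,   5.71,  11.12]), array([ 0.001, -0.001, -0.   ]))
down [546.  27.  69.] (array([-21.56,   3.54,  18.1 ]), array([ 0.001, -0.001, -0.   ]))
```

```bash
python3 -m pendant '[{"jaw":0.2,"xyz":[-21.5,5.1,8.8],"angular":[0,0,0]},{"jaw":0.2,"xyz":[-21.5,5.1,8.8],"angular":[0,0,0]},{"jaw":0.2,"xyz":[-21.5,5.1,8.8],"angular":[0,0,0]},{"jaw":0.2,"xyz":[-21.5,5.1,8.8],"angular":[0,0,0]},{"jaw":0.2,"xyz":[-21.5,5.1,8.8],"angular":[0,0,0]},{"jaw":0.2,"xyz":[-21.5,5.1,8.8],"angular":[0,0,0]},{"jaw":0.2,"xyz":[-21.5,5.1,8.8],"angular":[0,0,0]},{"jaw":0.2,"xyz":[-21.5,5.1,8.8],"angular":[0,0,0]}]'
python3 - <<'E'
from h import *
from plant import get_image
Rt=tool(np.pi/2+YAW,0.3); tz=Rt.as_matrix()[:,2]
for nm,p in (("over",bw(-88,-86,160)),("down",bw(-88,-86,87))):
    t=p+19*tz; print(nm,t.round(),go(t,Rt))
im,d=get_image("scene"); cv2.imwrite("pics/s3.png",cv2.resize(im[60:300,150:400,::-1],None,fx=2.4,fy=2.4))
E
```

```text
time_s: 1.9
ee_pos: [533.1, 27.3, 162.5]
orientation: [1.856, 2.27, 0.345]
contact_force: [0.0, -0.0, 0.7]
grip_width: 33.7
over [546.  27. 142.] (array([-0.31,  0.62,  2.35]), array([ 0.001, -0.001,  0.   ]))
down [546.  27.  69.] (array([-0.32, -1.54,  9.32]), array([ 0.001, -0.001,  0.   ]))
```

View pics/s3.png

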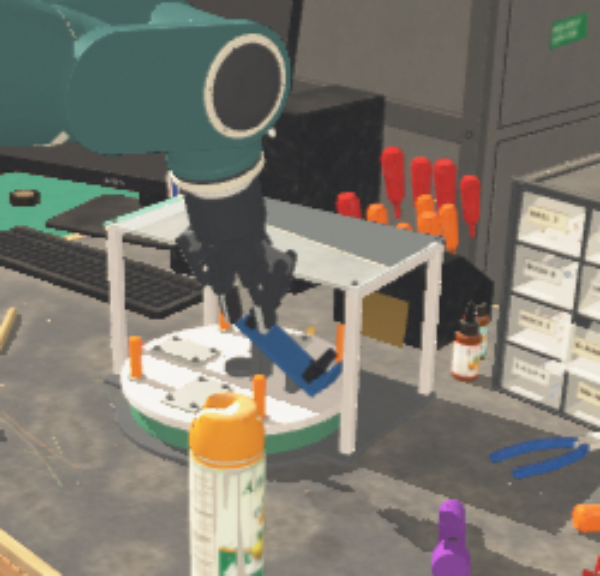

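The gripper hovers just in front of the guard, above peg0 at (259,395) in this view, and it is clear of the roof. I'll go down next.

```bash
python3 -m pendant '[{"jaw":0.2,"xyz":[-0.3,0.6,2.3],"angular":[0,0,0]},{"jaw":0.2,"xyz":[-0.3,-0.1,4.6],"angular":[0,0,0]},{"jaw":0.2,"xyz":[-0.3,-0.8,7.0],"angular":[0,0,0]},{"jaw":0.2,"xyz":[-0.3,-1.5,9.3],"angular":[0,0,0]},{"jaw":0.2,"xyz":[-0.3,-1.5,9.3],"angular":[0,0,0]}]'
python3 - <<'E'
from h import *
from plant import get_image
Rt=tool(np.pi/2+YAW,0.3); tz=Rt.as_matrix()[:,2]
for a in (-45,-36,-27,-18,-9,0,9,18,27,36,45):
    t=bw(-122*np.cos(np.radians(a))-2,122*np.sin(np.radians(a)),87)+19*tz; print(a,*go(t,Rt))
im,d=get_image("top"); cv2.imwrite("pics/t4.png",cv2.resize(im[80:260,110:310,::-1],None,fx=3,fy=3))
im,d=get_image("scene"); cv2.imwrite("pics/s4.png",cv2.resize(im[60:300,150:400,::-1],None,fx=2.4,fy=2.4))
E
```

```text
time_s: 2.45
ee_pos: [545.1, 27.5, 66.2]
orientation: [1.857, 2.274, 0.341]
contact_force: [0.6, 0.2, 0.9]
grip_width: 34.4
-45 [-0.12  0.15 -0.23] [-0.004 -0.002  0.001]
-36 [ 1.34 -1.03 -0.59] [-0.004 -0.002  0.001]
-27 [ 2.97 -1.99 -0.88] [-0.004 -0.002  0.001]
-18 [ 4.74 -2.69 -1.09] [-0.004 -0.002  0.001]
-9 [ 6.6  -3.11 -1.22] [-0.004 -0.002  0.001]
0 [ 8.51 -3.25 -1.26] [-0.004 -0.002  0.001]
9 [10.42 -3.11 -1.21] [-0.004 -0.002  0.001]
18 [12.28 -2.68 -1.08] [-0.004 -0.002  0.001]
27 [14.05 -1.98 -0.86] [-0.004 -0.002  0.001]
36 [15.68 -1.02 -0.56] [-0.004 -0.002  0.001]
45 [17.13  0.17 -0.2 ] [-0.004 -0.002  0.001]
```

View pics/s4.png

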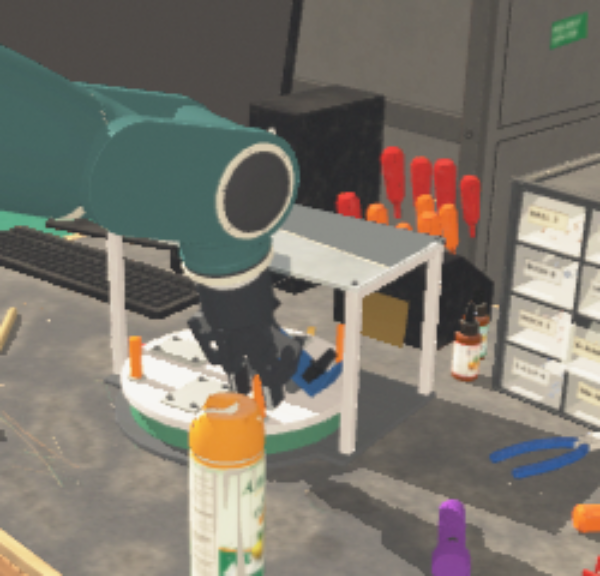

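View pics/t4.png

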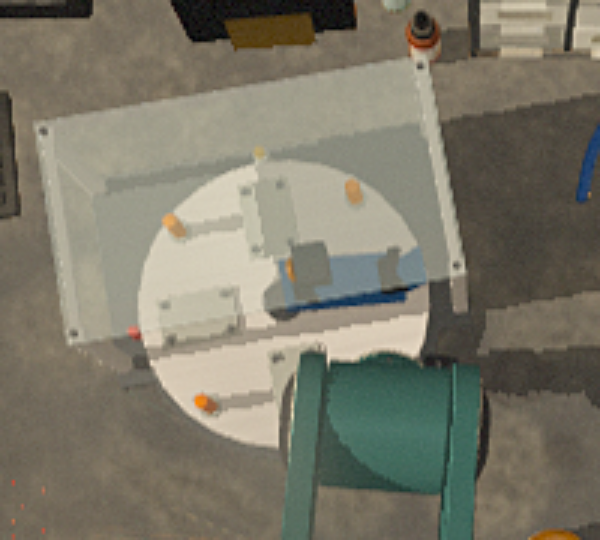

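```bash
python3 -m pendant '[{"jaw":0.2,"xyz":[0.6,-0.4,-0.4],"angular":[0,0,0]},{"jaw":0.2,"xyz":[1.3,-1.0,-0.6],"angular":[0,0,0]},{"jaw":0.2,"xyz":[2.1,-1.5,-0.7],"angular":[0,0,0]},{"jaw":0.2,"xyz":[3.0,-2.0,-0.9],"angular":[0,0,0]},{"jaw":0.2,"xyz":[3.8,-2.4,-1.0],"angular":[0,0,0]},{"jaw":0.2,"xyz":[4.7,-2.7,-1.1],"angular":[0,0,0]},{"jaw":0.2,"xyz":[5.7,-2.9,-1.2],"angular":[0,0,0]},{"jaw":0.2,"xyz":[6.6,-3.1,-1.2],"angular":[0,0,0]},{"jaw":0.2,"xyz":[7.6,-3.2,-1.3],"angular":[0,0,0]},{"jaw":0.2,"xyz":[8.5,-3.2,-1.3],"angular":[0,0,0]}]'
python3 - <<'E'
from h import *
from plant import get_image
Rt=tool(np.pi/2+YAW,0.3); tz=Rt.as_matrix()[:,2]
for a in (0,9,18,27,36,45):
    t=bw(-122*np.cos(np.radians(a))-2,122*np.sin(np.radians(a)),87)+19*tz; print(a,*go(t,Rt))
im,d=get_image("scene"); cv2.imwrite("pics/s5.png",cv2.resize(im[60:300,150:400,::-1],None,fx=2.4,fy=2.4))
E
```

```text
time_s: 3.55
ee_pos: [495.4, 103.2, 72.5]
orientation: [1.856, 2.269, 0.344]
contact_force: [-2.2, -5.0, 1.0]
grip_width: 34.0
0 [ 0.1  -0.23  0.31] [ 0.001 -0.    -0.   ]
9 [ 2.01 -0.09  0.36] [ 0.001 -0.    -0.   ]
18 [3.87 0.34 0.49] [ 0.001 -0.    -0.   ]
27 [5.64 1.03 0.71] [ 0.001 -0.    -0.   ]
36 [7.27 1.99 1.  ] [ 0.001 -0.    -0.   ]
45 [8.73 3.18 1.37] [ 0.001 -0.    -0.   ]
```

View pics/s5.png

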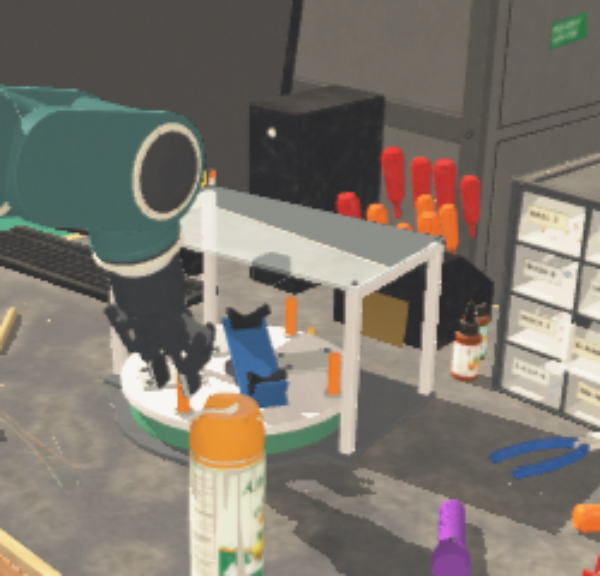

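The table is turning: the cradle is at (255,360) and the peg stays between the fingers. I'll continue.

```bash
python3 -m pendant '[{"jaw":0.2,"xyz":[1.1,-0.1,0.3],"angular":[0,0,0]},{"jaw":0.2,"xyz":[2.0,-0.1,0.4],"angular":[0,0,0]},{"jaw":0.2,"xyz":[3.0,0.1,0.4],"angular":[0,0,0]},{"jaw":0.2,"xyz":[3.9,0.3,0.5],"angular":[0,0,0]},{"jaw":0.2,"xyz":[4.8,0.7,0.6],"angular":[0,0,0]},{"jaw":0.2,"xyz":[5.6,1.0,0.7],"angular":[0,0,0]},{"jaw":0.2,"xyz":[6.5,1.5,0.9],"angular":[0,0,0]},{"jaw":0.2,"xyz":[7.3,2.0,1.0],"angular":[0,0,0]},{"jaw":0.2,"xyz":[8.0,2.6,1.2],"angular":[0,0,0]},{"jaw":0.2,"xyz":[8.7,3.2,1.4],"angular":[0,0,0]}]'
python3 -m pendant '[{"jaw":0.2,"xyz":[0,0,0],"angular":[0,0,0]},{"jaw":0.2,"xyz":[0,0,0],"angular":[0,0,0]},{"jaw":0.2,"xyz":[0,0,0],"angular":[0,0,0]},{"jaw":0.2,"xyz":[0,0,0],"angular":[0,0,0]},{"jaw":0.2,"xyz":[0,0,0],"angular":[0,0,0]}]'
python3 - <<'E'
from h import *
from plant import get_image
Rt=tool(np.pi/2+YAW,0.3); tz=Rt.as_matrix()[:,2]
t=bw(-88,86,200)+19*tz; print(*go(t,Rt))
im,d=get_image("scene"); cv2.imwrite("pics/s6.png",cv2.resize(im[60:300,150:400,::-1],None,fx=2.4,fy=2.4))
E
```

```text
time_s: 4.6
ee_pos: [513.5, 195.7, 68.0]
orientation: [1.857, 2.27, 0.344]
contact_force: [-0.3, 0.1, -0.1]
grip_width: 34.0
time_s: 5.1
ee_pos: [512.9, 194.8, 68.1]
orientation: [1.857, 2.269, 0.344]
contact_force: [0.1, 0.4, 0.3]
grip_width: 34.2
[  0.09   3.31 -10.88] [ 0.    -0.001 -0.001]
```

View pics/s6.png

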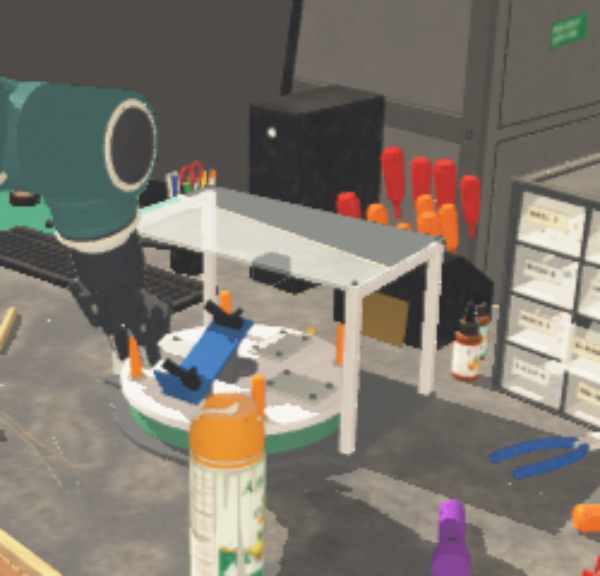

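The cradle is at the open front: its tail saddle is at (183,375) and its head saddle at (225,313). The fingers are still free around peg0. I'll lift off now and cross-check the torch in both views.

```bash
python3 -m pendant '[{"jaw":0.2,"xyz":[0,1.5,-4.5],"angular":[0,0,0]},{"jaw":0.2,"xyz":[0,2.0,-9],"angular":[0,0,0]},{"jaw":0.2,"xyz":[0,0,-13],"angular":[0,0,0]},{"jaw":0.2,"xyz":[0,-2,-18],"angular":[0,0,0]},{"jaw":0.2,"xyz":[0,-3,-18],"angular":[0,0,0]},{"jaw":0.2,"xyz":[0,-3,-18],"angular":[0,0,0]}]'
python3 - <<'E'
from h import *
from plant import get_image
im,d=get_image("top"); cv2.imwrite("pics/t7.png",cv2.resize(im[80:260,110:310,::-1],None,fx=3,fy=3)); np.savez("top7.npz",im=im,d=d)
g=lambda x,y:(x/6+340-.4,y/6+270-.4); f=lambda x,y:(x/6+330-.4,y/6+160-.4)
print("scene tail",onz("scene",*g(176,256),13),"head",onz("scene",*g(480,360),18))
print("top tail",onz("top",*f(213,318),13),"head",onz("top",*f(463,289),18))
Rt=tool(0.085,0)
print(go((539,-399.5,200),Rt),go((539,-399.5,5),Rt))
E
```

```text
time_s: 5.75
ee_pos: [432.1, 178.5, 232.8]
orientation: [1.855, 2.268, 0.348]
contact_force: [0.1, -0.5, -0.3]
grip_width: 33.9
scene tail [ 526.41839241 -342.79317498   13.        ] head [ 547.98347638 -450.18681163   18.        ]
top tail [ 527.5336302  -341.67388554   13.        ] head [ 542.83563839 -463.01074804   18.        ]
(array([-58.77,  -1.92,   2.64]), array([ 0.226, -0.255,  1.671])) (array([-58.8 ,  -7.71,  21.26]), array([ 0.226, -0.255,  1.671]))
```

View pics/t7.png

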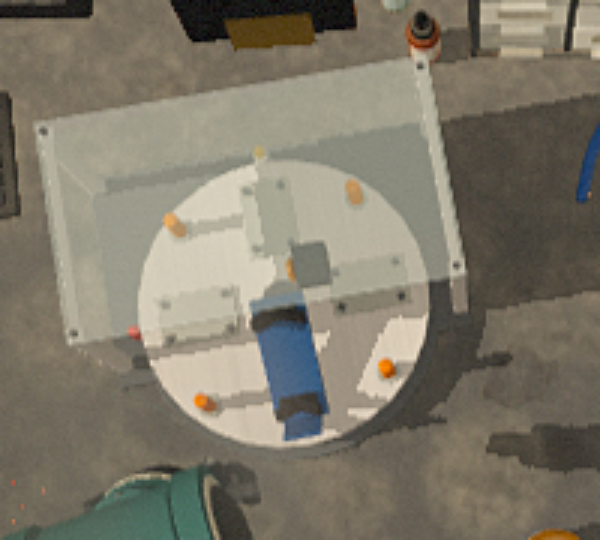

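The cradle lies at the front with its tail at (300,435) and head at (280,300), and pegs stand to either side at (205,402) and (387,368). Next I'll refine the torch's midline from the depth slices.

```bash
python3 - <<'E'
from h import *
z=np.load("top0.npz");z7=np.load("top7.npz");d=(z["d"]+z7["d"])/2;P=pts("top",d)
im=z["im"].astype(int)
zz=P[...,2]
for u in range(362,412,4):
    v=np.arange(198,222); h=zz[v,u-1:u+2].mean(1); on=v[h>8]
    if len(on): 
        a,b=onz("top",u,on[0]-.5,16),onz("top",u,on[-1]+.5,16); print(u,on[0],on[-1],a[:2].round(1),b[:2].round(1),((a+b)/2)[:2].round(1))
E
```

```text
366 208 216 [ 542.2 -343.9] [ 515.8 -343.6] [ 529.  -343.8]
370 208 216 [ 542.4 -355.7] [ 515.9 -355.3] [ 529.2 -355.5]
374 207 215 [ 545.5 -367.4] [ 519.  -367.1] [ 532.3 -367.3]
378 204 215 [ 554.5 -379.3] [ 519.2 -378.8] [ 536.9 -379. ]
382 204 214 [ 554.7 -391.1] [ 522.3 -390.5] [ 538.5 -390.8]
386 206 216 [ 549.  -402.7] [ 516.5 -402.1] [ 532.7 -402.4]
390 205 216 [ 552.1 -414.5] [ 516.7 -413.9] [ 534.4 -414.2]
394 204 213 [ 555.2 -426.3] [ 525.7 -425.7] [ 540.4 -426. ]
398 202 214 [ 561.3 -438.2] [ 522.9 -437.4] [ 542.1 -437.8]
402 201 213 [ 564.4 -450. ] [ 526.  -449.2] [ 545.2 -449.6]
406 207 211 [ 546.8 -461.4] [ 532.1 -461. ] [ 539.4 -461.2]
410 204 204 [ 555.8 -473.3] [ 552.9 -473.3] [ 554.4 -473.3]
```

```bash
python3 - <<'E'
from h import *
z=np.load("top0.npz");z7=np.load("top7.npz")
im=(z["im"].astype(np.float32)+z7["im"])/2
c=im[192:226,358:420]
cv2.imwrite("pics/t8.png",cv2.resize(np.clip(c[:,:,::-1]*1.6,0,255).astype(np.uint8),None,fx=12,fy=12,interpolation=cv2.INTER_NEAREST))
for p in ((213,318),(337,303),(225,316),(440,290)): print(onz("top",p[0]/6+330-.4,p[1]/6+160-.4,16).round(1))
E
```

```text
[ 527.2 -341.1   16. ]
[ 535.4 -401.8   16. ]
[ 528.2 -347.    16. ]
[ 542.4 -452.3   16. ]
```

View pics/t8.png

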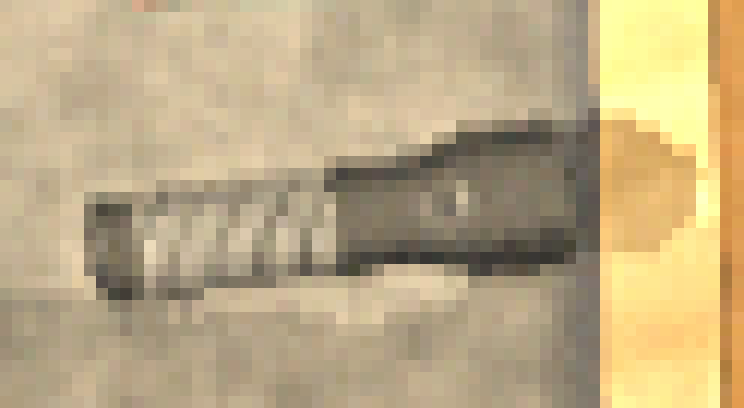

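```bash
python3 - <<'E'
from h import *
a=onz("top",366.7,212.0,13.5);b=onz("top",400.8,207.6,18);m=onz("top",385.1,209.6,15.8)
print(a,b,m,np.arctan2((b-a)[0],-(b-a)[1]))
Rt=tool(0.12,0)
print(go((m[0],m[1],210),Rt),go((m[0],m[1],5),Rt))
E
```

```text
[ 529.30675303 -346.29626581   13.5       ] [ 543.08693517 -445.52691135   18.        ] [ 536.83845883 -399.8971968    15.8       ] 0.13798771364969364
(array([-58.77,  -1.83,   1.62]), array([ 0.229, -0.25 ,  1.637])) (array([-58.79,  -7.92,  21.19]), array([ 0.229, -0.25 ,  1.637]))
```

```bash
python3 -m pendant '[{"jaw":-0.22,"xyz":[-58.8,-1.8,1.6],"angular":[0.229,-0.25,1.64]},{"jaw":-0.22,"xyz":[-58.8,-1.8,1.6],"angular":[0.229,-0.25,1.64]},{"jaw":-0.22,"xyz":[-58.8,-1.8,1.6],"angular":[0.229,-0.25,1.64]},{"jaw":-0.22,"xyz":[-58.8,-1.8,1.6],"angular":[0.229,-0.25,1.64]},{"jaw":-0.22,"xyz":[-58.8,-1.8,1.6],"angular":[0.229,-0.25,1.64]},{"jaw":-0.22,"xyz":[-58.8,-1.8,1.6],"angular":[0.229,-0.25,1.64]},{"jaw":-0.22,"xyz":[-58.8,-1.8,1.6],"angular":[0.229,-0.25,1.64]},{"jaw":-0.22,"xyz":[-58.8,-1.8,1.6],"angular":[0.229,-0.25,1.64]},{"jaw":-0.22,"xyz":[-58.8,-1.8,1.6],"angular":[0.229,-0.25,1.64]},{"jaw":-0.22,"xyz":[-58.8,-1.8,1.6],"angular":[0.229,-0.25,1.64]}]'
python3 - <<'E'
from h import *
Rt=tool(0.13,0)
for z in (210,60,5): print(go((536.5,-399.5,z),Rt))
E
```

```text
time_s: 6.8
ee_pos: [521.6, -315.8, 211.1]
orientation: [3.091, 0.437, 0.036]
contact_force: [1.2, 0.6, -0.5]
grip_width: 52.1
(array([-0.9 ,  8.45,  0.28]), array([ 0.021, -0.022,  0.151]))
(array([-1.2 ,  8.1 , 15.28]), array([ 0.021, -0.022,  0.151]))
(array([-1.31,  7.98, 20.77]), array([ 0.021, -0.022,  0.151]))
```

```bash
python3 -m pendant '[{"jaw":-0.22,"xyz":[-0.9,8.4,0.3],"angular":[0.021,-0.022,0.151]},{"jaw":-0.22,"xyz":[-0.9,8.4,0.3],"angular":[0.021,-0.022,0.151]},{"jaw":-0.22,"xyz":[-1.2,8.1,12],"angular":[0.021,-0.022,0.151]},{"jaw":-0.22,"xyz":[-1.2,8.1,12],"angular":[0.021,-0.022,0.151]},{"jaw":-0.22,"xyz":[-1.2,8.1,12],"angular":[0.021,-0.022,0.151]},{"jaw":-0.22,"xyz":[-1.2,8.1,12],"angular":[0.021,-0.022,0.151]}]'
python3 - <<'E'
from h import *
from plant import get_image
Rt=tool(0.13,0)
for z in (60,5): print(go((536.5,-399.5,z),Rt))
im,d=get_image("scene"); cv2.imwrite("pics/s9.png",cv2.resize(im[230:400,300:500,::-1],None,fx=4,fy=3.5))
E
```

```text
time_s: 7.4
ee_pos: [535.4, -395.7, 91.4]
orientation: [-3.133, -0.214, 0.003]
contact_force: [0.1, -0.4, -0.8]
grip_width: 51.6
(array([0.06, 0.39, 3.14]), array([-0.002,  0.002,  0.007]))
(array([0.07, 0.4 , 8.64]), array([-0.002,  0.002,  0.007]))
```

View pics/s9.png

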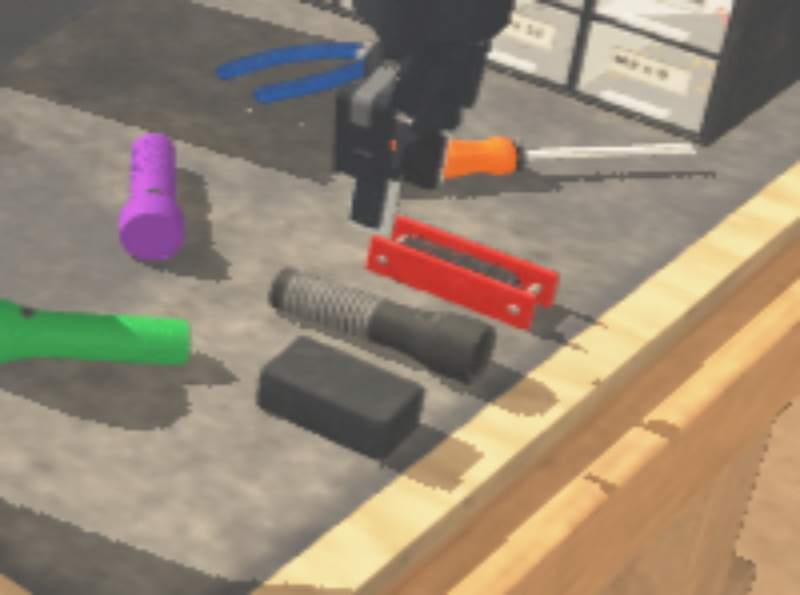

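```bash
python3 -m pendant '[{"jaw":-0.22,"xyz":[0.1,0.4,4.6],"angular":[0,0,0]},{"jaw":-0.22,"xyz":[0.1,0.4,4.6],"angular":[0,0,0]},{"jaw":-0.22,"xyz":[0.1,0.4,4.6],"angular":[0,0,0]}]'
python3 - <<'E'
from h import *
from plant import get_image
Rt=tool(0.13,0)
for z in (5,): print(go((536.5,-399.5,z),Rt))
im,d=get_image("scene"); cv2.imwrite("pics/s10.png",cv2.resize(im[260:380,340:480,::-1],None,fx=5,fy=5))
E
```

```text
time_s: 7.75
ee_pos: [538.5, -400.5, 51.3]
orientation: [3.131, 0.214, 0.005]
contact_force: [-0.1, -0.2, 0.8]
grip_width: 51.9
(array([-0.2 , -0.15,  4.63]), array([ 0.003, -0.003,  0.007]))
```

View pics/s10.png

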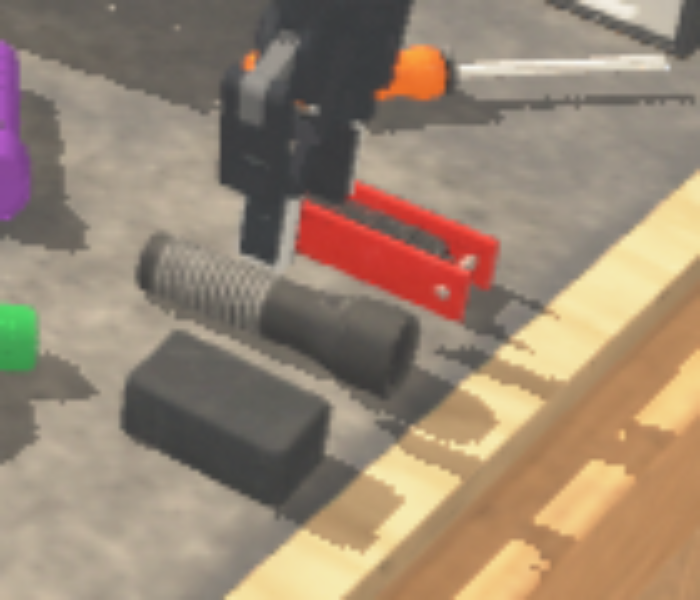

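```bash
python3 - <<'E'
from h import *
for p in ((536.8,-399.9,16),(529.3,-343.5,13.5),(544,-456,18),(538.5-26,-404,55)): print(((proj("scene",p)-[340,260])*5).round())
E
```

```text
[275. 307.]
[150. 258.]
[406. 359.]
[262. 259.]
```

The projected torch points and finger tip agree with the picture: tail at (150,260), lens at (403,357). I'll descend and grip.

```bash
python3 -m pendant '[{"jaw":-0.22,"xyz":[-0.2,-0.1,2.4],"angular":[0,0,0]},{"jaw":-0.22,"xyz":[-0.2,-0.1,4.6],"angular":[0,0,0]},{"jaw":-0.22,"xyz":[-0.2,-0.1,4.6],"angular":[0,0,0]},{"jaw":0.8,"xyz":[-0.2,-0.1,4.6],"angular":[0,0,0]},{"jaw":0.8,"xyz":[-0.2,-0.1,4.6],"angular":[0,0,0]},{"jaw":0.8,"xyz":[-0.2,-0.1,4.6],"angular":[0,0,0]},{"jaw":0.8,"xyz":[-0.2,-0.1,4.6],"angular":[0,0,0]},{"jaw":0.8,"xyz":[-0.2,-0.1,4.6],"angular":[0,0,0]},{"jaw":0.8,"xyz":[-0.2,-0.1,4.6],"angular":[0,0,0]}]' 40
```

```text
time_s: 8.7
ee_pos: [537.1, -400.4, 6.0]
orientation: [3.129, 0.214, 0.008]
contact_force: [-1.5, 2.3, 9.0]
grip_width: 30.4
```

```bash
python3 -m pendant '[{"jaw":0.8,"xyz":[0,0,-2],"angular":[0,0,0]},{"jaw":0.8,"xyz":[0,0,-6],"angular":[0,0,0]},{"jaw":0.8,"xyz":[0,0,-11],"angular":[0,0,0]},{"jaw":0.8,"xyz":[0,0,-16],"angular":[0,0,0]},{"jaw":0.8,"xyz":[0,0,-21],"angular":[0,0,0]},{"jaw":0.8,"xyz":[0,0,-25],"angular":[0,0,0]},{"jaw":0.8,"xyz":[0,0,-25],"angular":[0,0,0]}]'
python3 - <<'E'
from h import *
from plant import get_image
im,d=get_image("scene"); cv2.imwrite("pics/s11.png",cv2.resize(im[120:380,290:500,::-1],None,fx=2.3,fy=2.3)); np.savez("s11.npz",im=im,d=d)
im,d=get_image("top"); cv2.imwrite("pics/t11.png",cv2.resize(im[160:260,340:460,::-1],None,fx=5,fy=5)); np.savez("t11.npz",im=im,d=d)
print(telemetry.get_state()["ee_pos"],telemetry.get_state()["orientation"],telemetry.get_state()["grip_width"])
E
```

```text
time_s: 9.4
ee_pos: [536.4, -399.9, 261.9]
orientation: [3.124, 0.214, 0.016]
contact_force: [1.1, 0.1, -0.8]
grip_width: 30.5
[ 535.47483662 -399.19677717  254.92667948] [3.12979461 0.21411954 0.00709026] 30.5516882711974
```

View pics/s11.png

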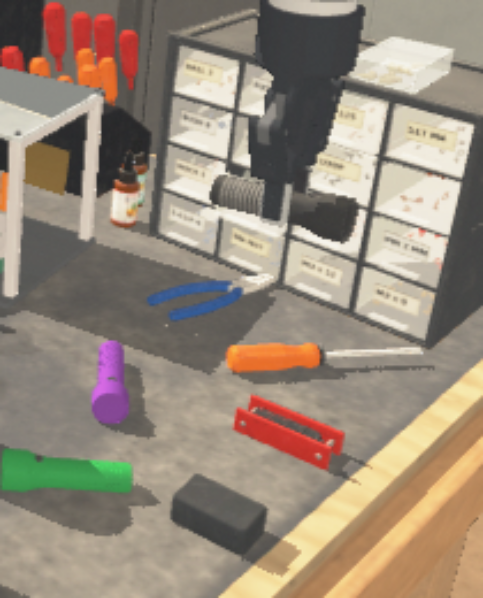

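View pics/t11.png

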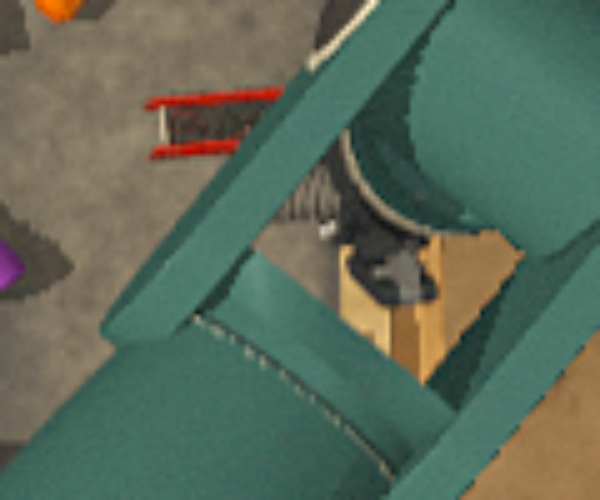

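```bash
python3 - <<'E'
from h import *
z=np.load("s11.npz"); x0,y0,k=370,185,8
c=cv2.resize(z["im"][y0:y0+50,x0:x0+90,::-1],None,fx=k,fy=k,interpolation=cv2.INTER_CUBIC)
s=telemetry.get_state();Rm=R.from_rotvec(s["orientation"]).as_matrix(); print(Rm.round(3))
mid=s["ee_pos"]-10*Rm[:,2]
for dip in (0.044,):
    a=Rm[:,1]*np.cos(dip)-Rm[:,2]*np.sin(dip)   # head dir
    print(a)
    for t in(-57,0,57): 
        p=((proj("scene",mid+a*t)-[x0,y0]+.5)*k).astype(int); print(t,p); cv2.circle(c,tuple(map(int,p)),4,(0,0,255),-1)
cv2.imwrite("pics/s12.png",c)
E
```

```text
[[ 0.991  0.136  0.005]
 [ 0.136 -0.991 -0.004]
 [ 0.004  0.005 -1.   ]]
[ 0.13583408 -0.98953135  0.04875263]
-57 [106 169]
0 [333 224]
57 [577 283]
```

View pics/s12.png

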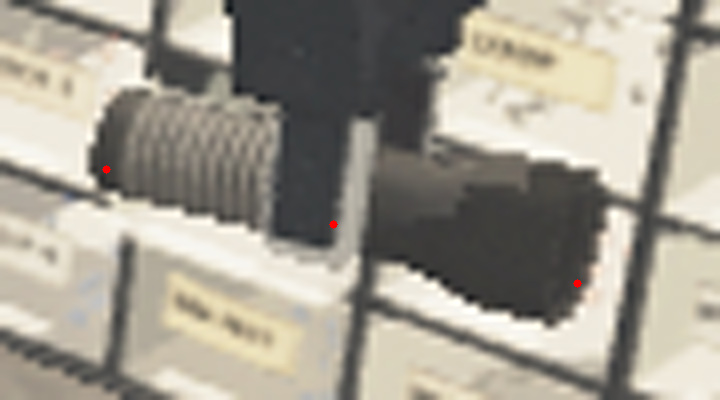

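```bash
python3 - <<'E'
from h import *
import h
z=np.load("top7.npz"); x0,y0,k=180,165,10
c=cv2.resize(z["im"][y0:y0+70,x0:x0+55,::-1],None,fx=k,fy=k,interpolation=cv2.INTER_CUBIC)
c30,s30=np.cos(np.pi/6),.5
for yaw,col in ((.195,(0,0,255)),(.215,(0,255,255))):
    h.YAW=yaw
    def P(s,w,hn): # along slope, sideways, normal
        return bw(-80+s*c30-hn*s30, w, 122+s*s30+hn*c30)
    for s,w,hn in ((-42,-25,-10),(-42,25,-10),(48,-25,-10),(48,25,-10),(0,-25,-34),(0,25,-34),(0,0,-34),(-30,-25,-34),(-30,25,-34),(30,-25,-34),(30,25,-34),(-57,0,-34),(57,0,-34)):
        p=(proj("top",P(s,w,hn))-[x0,y0]+.5)*k; cv2.circle(c,tuple(map(int,p)),3,col,-1)
cv2.imwrite("pics/t13.png",c[:600])
E
```

```text
(no output)
```

View pics/t13.png

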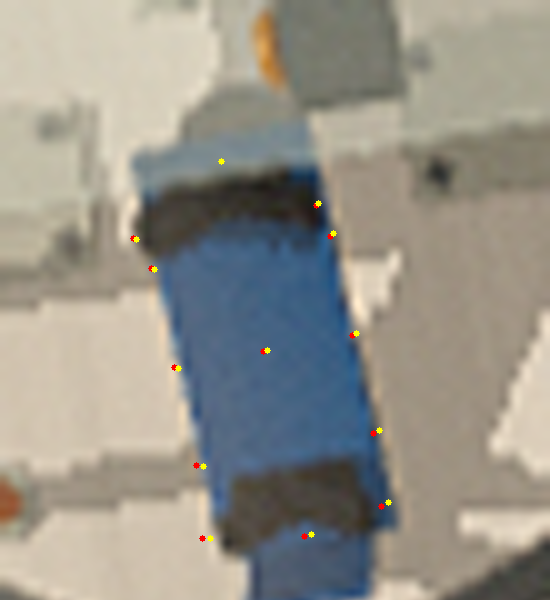

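```bash
cat >> h.py <<'E'
C=np.array([611.5,127.2])
def place(n,s=2,dip=.047,ax=9.7,dz=0):
    t=np.pi/6-dip; Rt=tool(np.pi/2+YAW,t); Tz=Rt.as_matrix()[:,2]
    c30,s30=np.cos(np.pi/6),.5
    S=bw(-80+s*c30-n*s30,0,122+s*s30+n*c30)
    return S+ax*Tz,Rt
E
python3 - <<'E'
from h import *
for n in (110,60,0):
    t,r=place(n); print(n,t.round(1),*go(t,r))
E
```

```text
110 [485.2 101.6 209.6] [  1.83 -50.32   4.3 ] [-0.358  0.389 -1.599]
60 [509.8 106.6 166.3] [  4.3  -50.5    8.64] [-0.358  0.389 -1.599]
0 [539.2 112.5 114.4] [  7.28 -50.71  13.84] [-0.358  0.389 -1.599]
```

```bash
python3 -m pendant '[{"jaw":0.8,"xyz":[1,-4,0],"angular":[-0.03,0.032,-0.14]},{"jaw":0.8,"xyz":[1.8,-9,0],"angular":[-0.06,0.065,-0.27]},{"jaw":0.8,"xyz":[1.8,-14,0],"angular":[-0.09,0.1,-0.4]},{"jaw":0.8,"xyz":[1.8,-18.5,0],"angular":[-0.12,0.13,-0.53]},{"jaw":0.8,"xyz":[1.8,-23,0],"angular":[-0.15,0.162,-0.67]},{"jaw":0.8,"xyz":[1.8,-27,0],"angular":[-0.18,0.195,-0.8]},{"jaw":0.8,"xyz":[1.8,-31,0],"angular":[-0.21,0.227,-0.93]},{"jaw":0.8,"xyz":[1.8,-35,0],"angular":[-0.24,0.26,-1.07]},{"jaw":0.8,"xyz":[1.8,-39,0],"angular":[-0.27,0.292,-1.2]},{"jaw":0.8,"xyz":[1.8,-43,0],"angular":[-0.298,0.324,-1.333]}]'
python3 - <<'E'
from h import *
for n in (110,60,0):
    t,r=place(n); print(n,t.round(1),*go(t,r))
E
```

```text
time_s: 10.5
ee_pos: [493.6, 30.8, 250.5]
orientation: [2.088, 1.936, 0.46]
contact_force: [1.5, -0.4, -0.6]
grip_width: 30.4
110 [485.2 101.6 209.6] [ 6.77 -2.94  3.6 ] [-0.062  0.062 -0.262]
60 [509.8 106.6 166.3] [ 7.17 -2.45  8.56] [-0.062  0.062 -0.262]
0 [539.2 112.5 114.4] [ 7.66 -1.86 14.51] [-0.062  0.062 -0.262]
```

```bash
python3 -m pendant '[{"jaw":0.8,"xyz":[3.5,-1.5,0.5],"angular":[-0.031,0.031,-0.13]},{"jaw":0.8,"xyz":[6.8,-2.9,1.5],"angular":[-0.062,0.062,-0.262]},{"jaw":0.8,"xyz":[6.8,-2.9,3.6],"angular":[-0.062,0.062,-0.262]},{"jaw":0.8,"xyz":[6.8,-2.9,3.6],"angular":[-0.062,0.062,-0.262]},{"jaw":0.8,"xyz":[6.8,-2.9,3.6],"angular":[-0.062,0.062,-0.262]},{"jaw":0.8,"xyz":[6.8,-2.9,3.6],"angular":[-0.062,0.062,-0.262]}]'
python3 - <<'E'
from h import *
from plant import get_image
for n in (110,60,30,0):
    t,r=place(n); print(n,t.round(1),*go(t,r))
im,d=get_image("scene"); cv2.imwrite("pics/s14.png",cv2.resize(im[100:260,150:350,::-1],None,fx=3.5,fy=3.5))
im,d=get_image("top"); cv2.imwrite("pics/t14.png",cv2.resize(im[120:240,130:290,::-1],None,fx=4,fy=4))
E
```

```text
time_s: 11.1
ee_pos: [487.2, 99.9, 212.0]
orientation: [1.775, 2.156, 0.525]
contact_force: [0.1, 0.0, -1.4]
grip_width: 30.2
110 [485.2 101.6 209.6] [ 0.2  -0.25  0.13] [ 0.     0.002 -0.006]
60 [509.8 106.6 166.3] [ 0.21 -0.02  5.13] [ 0.     0.002 -0.006]
30 [524.5 109.6 140.4] [0.22 0.12 8.13] [ 0.     0.002 -0.006]
0 [539.2 112.5 114.4] [ 0.23  0.26 11.12] [ 0.     0.002 -0.006]
```

View pics/s14.png

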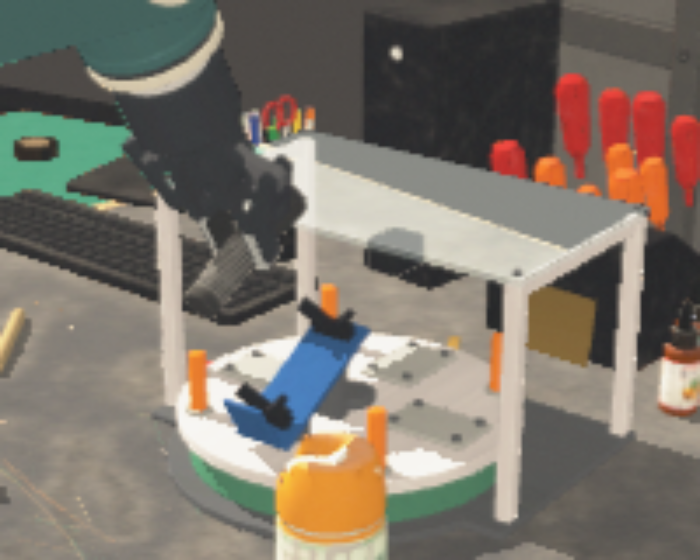

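View pics/t14.png

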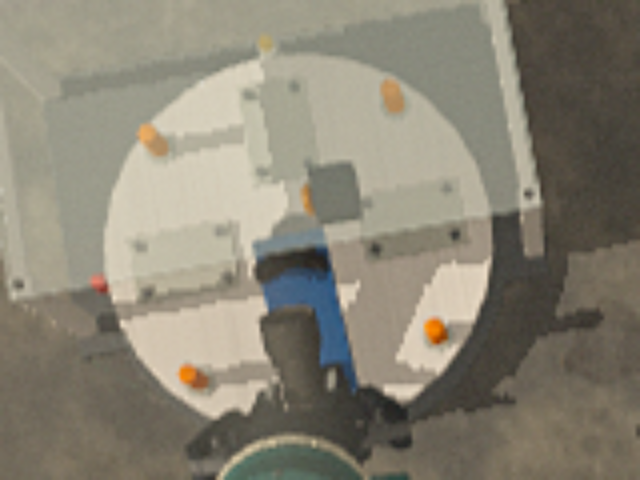

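The torch is held parallel to the cradle, tail at (200,300) and head up the slope. I'll come down square to the slope.

```bash
python3 -m pendant '[{"jaw":0.8,"xyz":[0.2,-0.1,2.5],"angular":[0,0,0]},{"jaw":0.8,"xyz":[0.2,0,5],"angular":[0,0,0]},{"jaw":0.8,"xyz":[0.2,0.1,7],"angular":[0,0,0]},{"jaw":0.8,"xyz":[0.2,0.1,8.6],"angular":[0,0,0]},{"jaw":0.8,"xyz":[0.2,0.1,8.6],"angular":[0,0,0]},{"jaw":0.8,"xyz":[0.2,0.1,8.6],"angular":[0,0,0]}]'
python3 - <<'E'
from h import *
from plant import get_image
for n in (30,10,0):
    t,r=place(n); print(n,t.round(1),*go(t,r))
im,d=get_image("scene"); cv2.imwrite("pics/s15.png",cv2.resize(im[150:260,180:330,::-1],None,fx=5,fy=5,interpolation=cv2.INTER_CUBIC))
im,d=get_image("top"); cv2.imwrite("pics/t15.png",cv2.resize(im[120:240,130:290,::-1],None,fx=4,fy=4))
E
```

```text
time_s: 11.8
ee_pos: [526.3, 110.1, 136.0]
orientation: [1.774, 2.156, 0.525]
contact_force: [0.8, -0.2, -1.7]
grip_width: 30.4
30 [524.5 109.6 140.4] [-0.01  0.03 -0.47] [-0.     0.002 -0.006]
10 [534.3 111.5 123. ] [-0.01  0.12  1.52] [-0.     0.002 -0.006]
0 [539.2 112.5 114.4] [-0.01  0.17  2.52] [-0.     0.002 -0.006]
```

View pics/s15.png

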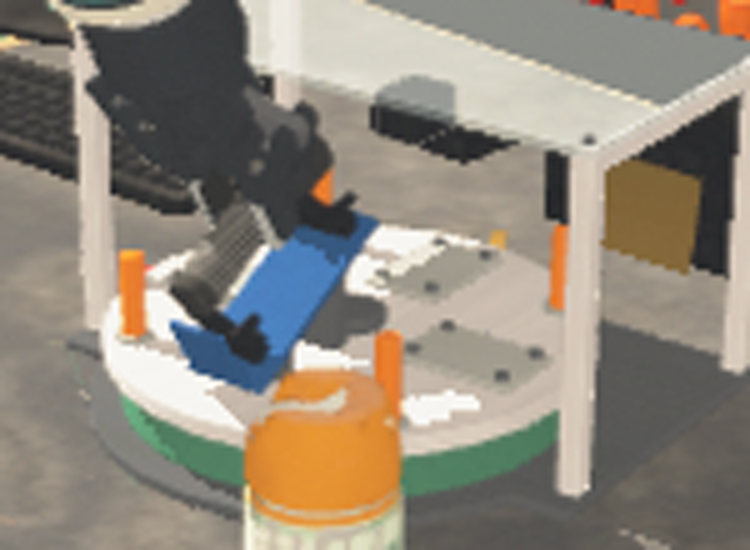

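View pics/t15.png

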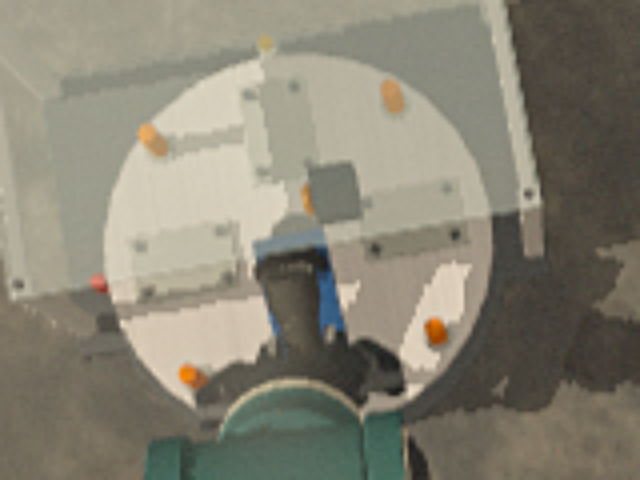

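```bash
python3 -m pendant '[{"jaw":0.8,"xyz":[0,0.2,0.8],"angular":[0,0,0]},{"jaw":0.8,"xyz":[0,0.35,1.4],"angular":[0,0,0]},{"jaw":0.8,"xyz":[0,0.35,1.8],"angular":[0,0,0]},{"jaw":0.8,"xyz":[0,0.35,2.1],"angular":[0,0,0]},{"jaw":0.8,"xyz":[0,0.35,2.1],"angular":[0,0,0]},{"jaw":0.8,"xyz":[0,0.35,2.1],"angular":[0,0,0]},{"jaw":0.8,"xyz":[0,0.35,2.1],"angular":[0,0,0]}]'
python3 - <<'E'
from h import *
from plant import get_image
for n in (10,0):
    t,r=place(n,s=4); print(n,t.round(1),*go(t,r))
im,d=get_image("scene"); cv2.imwrite("pics/s16.png",cv2.resize(im[170:240,200:290,::-1],None,fx=8,fy=8,interpolation=cv2.INTER_CUBIC))
E
```

```text
time_s: 12.6
ee_pos: [538.8, 112.8, 118.6]
orientation: [1.774, 2.157, 0.525]
contact_force: [-0.4, -0.2, -1.2]
grip_width: 30.2
10 [536.  111.9 124. ] [-0.04 -0.01 -0.62] [ 0.     0.002 -0.005]
0 [540.9 112.9 115.4] [-0.03  0.03  0.38] [ 0.     0.002 -0.005]
```

View pics/s16.png

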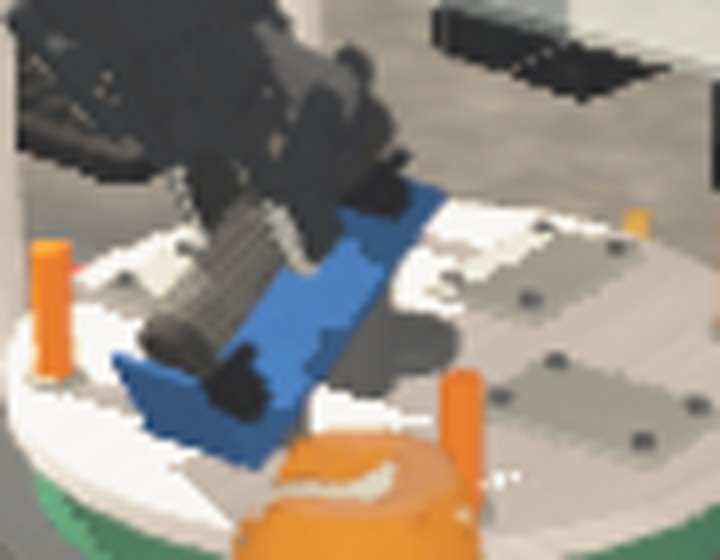

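```bash
python3 - <<'E'
from h import *
c30,s30=np.cos(np.pi/6),.5
def P(s,w,hn): return bw(-80+s*c30-hn*s30, w, 122+s*s30+hn*c30)
for nm,q in dict(tail=(-57,0,0),tailnow=(-53,0,4),sadR=(-42,-25,-6),sadL=(-42,25,-6),plateTR=(-61,-25,-34),plateTL=(-61,25,-34),headsadR=(48,-25,-6)).items():
    print(nm,((proj("scene",P(*q))-[200,170]+.5)*8).round())
for nm,p in dict(peg0=bw(-86,86,100),peg3=bw(-86,-86,100)).items(): print(nm,((proj("scene",p)-[200,170]+.5)*8).round())
E
```

```text
tail [167. 377.]
tailnow [170. 361.]
sadR [259. 374.]
sadL [139. 334.]
plateTR [256. 469.]
plateTL [137. 429.]
headsadR [402. 170.]
peg0 [ 52. 251.]
peg3 [462. 381.]
```

```bash
python3 -m pendant '[{"jaw":0.8,"xyz":[0,0,0.2],"angular":[0,0,0]},{"jaw":0.8,"xyz":[0,0,0.4],"angular":[0,0,0]},{"jaw":0.8,"xyz":[0,0,0.4],"angular":[0,0,0]},{"jaw":0.8,"xyz":[0,0,0.4],"angular":[0,0,0]},{"jaw":0.8,"xyz":[0,0,0.4],"angular":[0,0,0]}]'
```

```text
time_s: 13.15
ee_pos: [540.6, 113.4, 115.4]
orientation: [1.773, 2.157, 0.526]
contact_force: [-9.5, 1.3, 7.3]
grip_width: 30.4
```

```bash
python3 -m pendant '[{"jaw":0.2,"xyz":[0,0,0],"angular":[0,0,0]},{"jaw":-0.1,"xyz":[0,0,0],"angular":[0,0,0]},{"jaw":-0.1,"xyz":[0,0,0],"angular":[0,0,0]},{"jaw":-0.1,"xyz":[0,0,0],"angular":[0,0,0]},{"jaw":-0.1,"xyz":[0,0,0],"angular":[0,0,0]},{"jaw":-0.1,"xyz":[0,0,0],"angular":[0,0,0]}]' 
python3 - <<'E'
from h import *
from plant import get_image
im,d=get_image("scene"); cv2.imwrite("pics/s17.png",cv2.resize(im[170:240,200:290,::-1],None,fx=8,fy=8,interpolation=cv2.INTER_CUBIC))
E
```

```text
time_s: 13.75
ee_pos: [540.6, 113.2, 114.8]
orientation: [1.774, 2.157, 0.525]
contact_force: [-0.7, -0.1, 0.6]
grip_width: 47.4
```

View pics/s17.png

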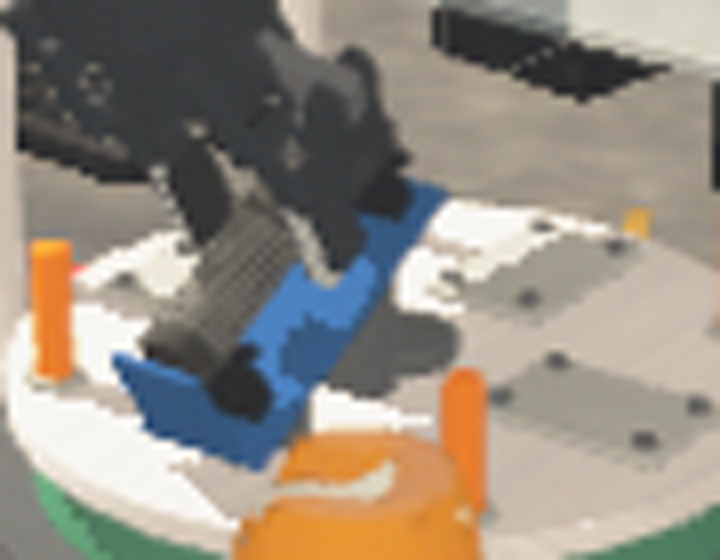

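The torch sits in the saddles with its tail at (180,355), just short of the stop. I'll back off along the tool axis.

```bash
python3 -m pendant '[{"jaw":-0.1,"xyz":[0,0,-2],"angular":[0,0,0]},{"jaw":-0.1,"xyz":[0,0,-5],"angular":[0,0,0]},{"jaw":-0.1,"xyz":[0,0,-9],"angular":[0,0,0]},{"jaw":-0.1,"xyz":[0,0,-13],"angular":[0,0,0]},{"jaw":-0.1,"xyz":[0,-4,-16],"angular":[0,0,0]},{"jaw":-0.1,"xyz":[0,-6,-18],"angular":[0,0,0]},{"jaw":-0.1,"xyz":[0,-6,-18],"angular":[0,0,0]}]' 
python3 - <<'E'
from h import *
from plant import get_image
im,d=get_image("scene"); np.savez("s18.npz",im=im,d=d)
c=cv2.resize(im[170:240,200:290,::-1],None,fx=8,fy=8,interpolation=cv2.INTER_CUBIC)
im,d=get_image("top"); np.savez("t18.npz",im=im,d=d)
e=cv2.resize(im[165:225,170:240,::-1],None,fx=8,fy=8,interpolation=cv2.INTER_CUBIC)
c30,s30=np.cos(np.pi/6),.5
def P(s,w,hn): return bw(-80+s*c30-hn*s30, w, 122+s*s30+hn*c30)
for s in(-57,0,57):
    cv2.circle(c,tuple(map(int,(proj("scene",P(s,0,0))-[200,170]+.5)*8)),4,(0,0,255),-1)
    cv2.circle(e,tuple(map(int,(proj("top",P(s,0,0))-[170,165]+.5)*8)),4,(0,0,255),-1)
cv2.imwrite("pics/s18.png",c);cv2.imwrite("pics/t18.png",e)
E
```

```text
time_s: 14.5
ee_pos: [407.8, 86.8, 245.6]
orientation: [1.777, 2.161, 0.519]
contact_force: [1.1, 0.1, 0.5]
grip_width: 46.7
```

View pics/s18.png

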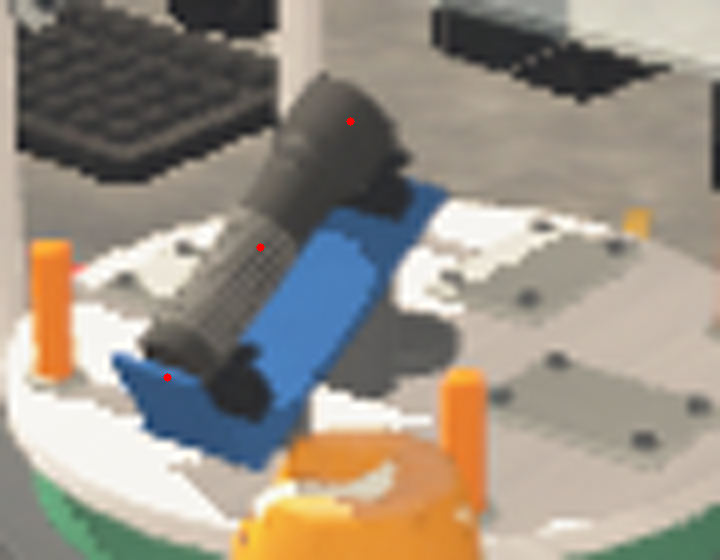

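View pics/t18.png

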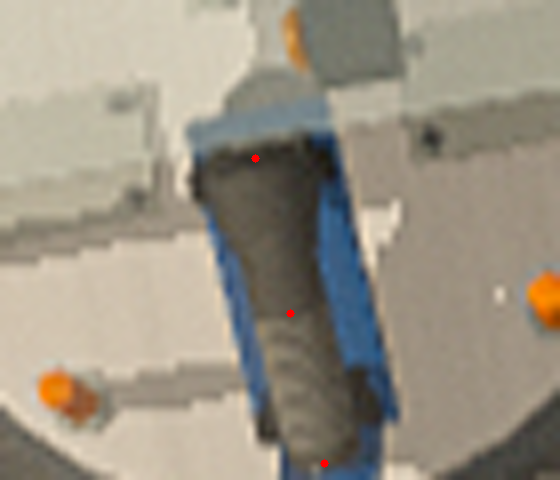

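```bash
python3 - <<'E'
from h import *
a=np.load("s18.npz")["im"][203:233,208:245,::-1]; b=np.load("t18.npz")["im"][205:235,195:225,::-1]
cv2.imwrite("pics/z1.png",np.hstack([cv2.resize(a,(444,360),interpolation=cv2.INTER_CUBIC),cv2.resize(b,(360,360),interpolation=cv2.INTER_CUBIC)]))
E
```

```text
(no output)
```

View pics/z1.png

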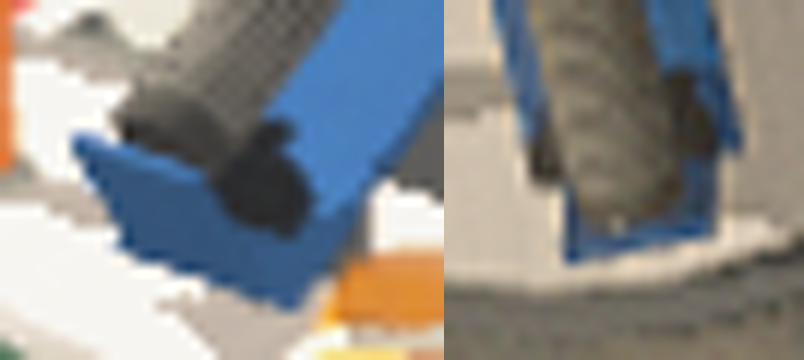

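```bash
python3 - <<'E'
from h import *
c30,s30=np.cos(np.pi/6),.5
O=bw(-80,0,122); bx=np.array([np.cos(YAW),np.sin(YAW),0]); by=np.array([-np.sin(YAW),np.cos(YAW),0]); Z=np.array([0,0,1])
a=c30*bx+s30*Z; nn=-s30*bx+c30*Z
def on_n(n,u,v,h):
    o,d=ray(n,u,v); t=((O+h*nn-o)@nn)/(d@nn); q=o+t*d-O; return q@a,q@by
def on_w(n,u,v,w=0):
    o,d=ray(n,u,v); t=((O+w*by-o)@by)/(d@by); q=o+t*d-O; return q@a,q@nn
T=lambda x,y:(195+(x-444)/12-.5,205+y/12-.5); S=lambda x,y:(208+x/12-.5,203+y/12-.5)
print("top tail rim s,w @n=13",on_n("top",*T(620,227),13), "stop edge @n=-10",on_n("top",*T(640,250),-10),"@n=0",on_n("top",*T(640,250),0))
print("scene tail face centre s,n",on_w("scene",*S(168,148)),"rim left",on_w("scene",*S(118,120),10), "rim R",on_w("scene",*S(212,175),-10))
for x,y in((78,135),(205,180),(120,250),(292,305)): print("stop corner",on_w("scene",*S(x,y),25 if x<150 else -25))
E
```

```text
top tail rim s,w @n=13 (np.float64(-53.63556169427646), np.float64(1.6293197061486209)) stop edge @n=-10 (np.float64(-70.24680930733578), np.float64(0.7119394867333686)) @n=0 (np.float64(-65.8651498275822), np.float64(-0.3111662975332152))
scene tail face centre s,n (np.float64(-51.30351725315263), np.float64(0.7518061839904535)) rim left (np.float64(-52.40951023224879), np.float64(7.842553050399512)) rim R (np.float64(-51.42056259011227), np.float64(-4.467901166282053))
stop corner (np.float64(-53.565002005481844), np.float64(-2.327801391639389))
stop corner (np.float64(-63.63111151012755), np.float64(15.454602003203776))
stop corner (np.float64(-59.04508107919443), np.float64(-37.52458639570457))
stop corner (np.float64(-59.58955679157757), np.float64(-34.676592120944925))
```

Measured from both views, the torch tail is 3 to 6 mm up-slope of the seat and centred in the saddles, so it is inside the 10 mm tolerance. Next is the second index on peg3.

```bash
python3 - <<'E'
from h import *
Rt=tool(np.pi/2+YAW,0.3); tz=Rt.as_matrix()[:,2]
print(go((420,0,230),Rt))
t=bw(-100,-86,180)+19*tz; print(t,go(t,Rt))
E
```

```text
(array([-8.76, -1.31,  1.27]), array([ 0.176,  0.001, -0.006]))
[536.08186474  24.16284646 161.84860671] (array([-8.64,  6.1 , 12.76]), array([ 0.176,  0.001, -0.006]))
```

```bash
python3 -m pendant '[{"jaw":0.2,"xyz":[-4.4,-0.6,0.6],"angular":[0.09,0,0]},{"jaw":0.2,"xyz":[-8.7,-1.3,1.2],"angular":[0.176,0,0]},{"jaw":0.2,"xyz":[-8.7,-1.3,1.2],"angular":[0.176,0,0]},{"jaw":0.2,"xyz":[-8.6,6.1,12.7],"angular":[0.176,0,0]},{"jaw":0.2,"xyz":[-8.6,6.1,12.7],"angular":[0.176,0,0]},{"jaw":0.2,"xyz":[-8.6,6.1,12.7],"angular":[0.176,0,0]},{"jaw":0.2,"xyz":[-8.6,6.1,12.7],"angular":[0.176,0,0]}]'
python3 - <<'E'
from h import *
from plant import get_image
Rt=tool(np.pi/2+YAW,0.3); tz=Rt.as_matrix()[:,2]
for nm,p in (("over",bw(-88,-86,160)),("down",bw(-88,-86,87))):
    t=p+19*tz; print(nm,t.round(),go(t,Rt))
im,d=get_image("top"); cv2.imwrite("pics/t19.png",cv2.resize(im[120:240,130:290,::-1],None,fx=4,fy=4))
E
```

```text
time_s: 15.3
ee_pos: [536.9, 25.5, 158.6]
orientation: [1.864, 2.269, 0.34]
contact_force: [-0.2, 0.5, -0.3]
grip_width: 34.1
over [548.  27. 142.] (array([-0.11,  0.55,  1.92]), array([-0.004, -0.001, -0.005]))
down [548.  27.  69.] (array([-0.13, -1.57,  8.91]), array([-0.004, -0.001, -0.005]))
```

View pics/t19.png

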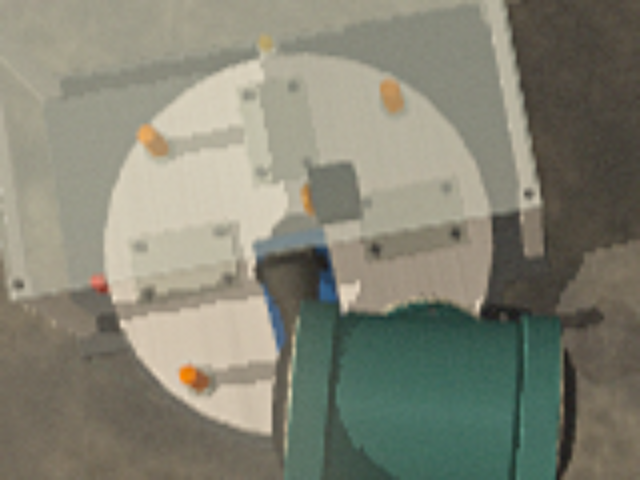

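The torch is still seated; its head is at (292,270). The gripper is over peg3, so I'll go down.

```bash
python3 -m pendant '[{"jaw":0.2,"xyz":[-0.1,0.4,1.9],"angular":[0,0,0]},{"jaw":0.2,"xyz":[-0.1,-0.3,4.2],"angular":[0,0,0]},{"jaw":0.2,"xyz":[-0.1,-1.0,6.6],"angular":[0,0,0]},{"jaw":0.2,"xyz":[-0.1,-1.7,8.9],"angular":[0,0,0]},{"jaw":0.2,"xyz":[-0.1,-1.7,8.9],"angular":[0,0,0]},{"jaw":0.2,"xyz":[-0.1,-1.7,8.9],"angular":[0,0,0]}]'
python3 - <<'E'
from h import *
from plant import get_image
Rt=tool(np.pi/2+YAW,0.3); tz=Rt.as_matrix()[:,2]
for a in (-45,-36,-27,-18,-9,0):
    t=bw(-122*np.cos(np.radians(a))-3,122*np.sin(np.radians(a)),87)+19*tz; print(a,*go(t,Rt))
im,d=get_image("scene"); cv2.imwrite("pics/s20.png",cv2.resize(im[60:300,150:400,::-1],None,fx=2.4,fy=2.4))
E
```

```text
time_s: 15.95
ee_pos: [545.7, 25.6, 74.0]
orientation: [1.861, 2.264, 0.345]
contact_force: [0.4, -0.1, -0.1]
grip_width: 34.2
-45 [ 0.03 -0.05  0.52] [ 0.001  0.001 -0.005]
-36 [ 1.47 -1.25  0.15] [ 0.001  0.001 -0.005]
-27 [ 3.1  -2.21 -0.15] [ 0.001  0.001 -0.005]
-18 [ 4.87 -2.92 -0.37] [ 0.001  0.001 -0.005]
-9 [ 6.73 -3.36 -0.5 ] [ 0.001  0.001 -0.005]
0 [ 8.63 -3.51 -0.55] [ 0.001  0.001 -0.005]
```

View pics/s20.png

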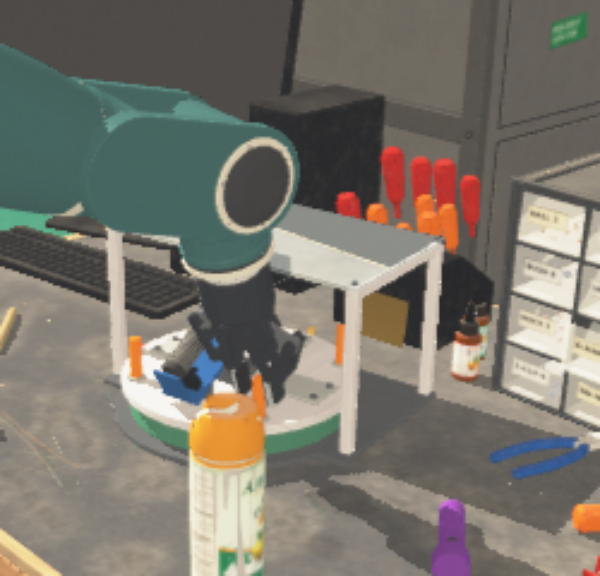

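```bash
python3 -m pendant '[{"jaw":0.2,"xyz":[0.4,-0.4,0.4],"angular":[0,0,0]},{"jaw":0.2,"xyz":[0.9,-0.8,0.3],"angular":[0,0,0]},{"jaw":0.2,"xyz":[1.4,-1.2,0.2],"angular":[0,0,0]},{"jaw":0.2,"xyz":[1.9,-1.5,0.1],"angular":[0,0,0]},{"jaw":0.2,"xyz":[2.5,-1.9,0],"angular":[0,0,0]},{"jaw":0.2,"xyz":[3.1,-2.2,-0.1],"angular":[0,0,0]},{"jaw":0.2,"xyz":[3.7,-2.5,-0.2],"angular":[0,0,0]},{"jaw":0.2,"xyz":[4.3,-2.7,-0.3],"angular":[0,0,0]},{"jaw":0.2,"xyz":[4.9,-2.9,-0.4],"angular":[0,0,0]},{"jaw":0.2,"xyz":[5.5,-3.1,-0.4],"angular":[0,0,0]}]'
python3 - <<'E'
from h import *
from plant import get_image
Rt=tool(np.pi/2+YAW,0.3); tz=Rt.as_matrix()[:,2]
for a in (-9,0,9,18,27,36,45):
    t=bw(-122*np.cos(np.radians(a))-3,122*np.sin(np.radians(a)),87)+19*tz; print(a,*go(t,Rt))
im,d=get_image("scene"); cv2.imwrite("pics/s21.png",cv2.resize(im[60:300,150:400,::-1],None,fx=2.4,fy=2.4))
E
```

```text
time_s: 17.0
ee_pos: [504.0, 73.3, 67.1]
orientation: [1.862, 2.265, 0.341]
contact_force: [-2.8, -7.8, 2.7]
grip_width: 34.0
-9 [ 1.23 -0.13 -0.22] [-0.001  0.002 -0.005]
0 [ 3.14 -0.28 -0.27] [-0.001  0.002 -0.005]
9 [ 5.05 -0.15 -0.23] [-0.001  0.002 -0.005]
18 [ 6.91  0.27 -0.1 ] [-0.001  0.002 -0.005]
27 [8.69 0.96 0.11] [-0.001  0.002 -0.005]
36 [10.32  1.9   0.41] [-0.001  0.002 -0.005]
45 [11.79  3.08  0.77] [-0.001  0.002 -0.005]
```

View pics/s21.png

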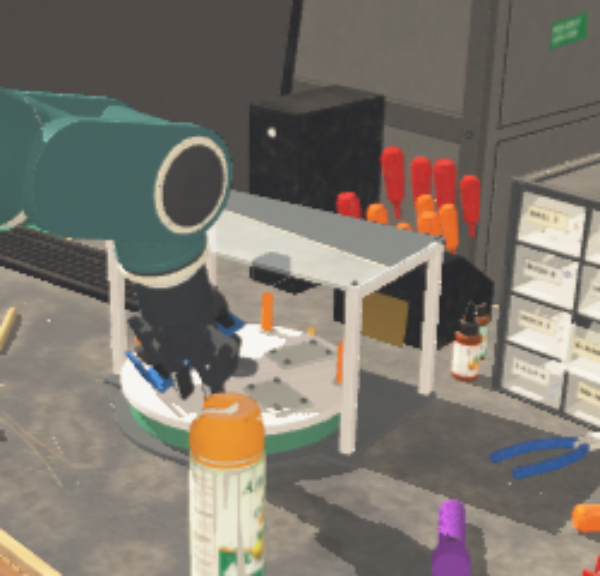

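```bash
python3 -m pendant '[{"jaw":0.2,"xyz":[0.6,0,-0.2],"angular":[0,0,0]},{"jaw":0.2,"xyz":[1.2,-0.1,-0.2],"angular":[0,0,0]},{"jaw":0.2,"xyz":[2.0,-0.2,-0.2],"angular":[0,0,0]},{"jaw":0.2,"xyz":[2.8,-0.2,-0.2],"angular":[0,0,0]},{"jaw":0.2,"xyz":[3.6,-0.2,-0.2],"angular":[0,0,0]},{"jaw":0.2,"xyz":[4.4,-0.2,-0.2],"angular":[0,0,0]},{"jaw":0.2,"xyz":[5.2,-0.1,-0.2],"angular":[0,0,0]},{"jaw":0.2,"xyz":[6.0,0,-0.2],"angular":[0,0,0]},{"jaw":0.2,"xyz":[6.8,0.2,-0.1],"angular":[0,0,0]},{"jaw":0.2,"xyz":[7.6,0.5,0],"angular":[0,0,0]}]'
python3 - <<'E'
from h import *
Rt=tool(np.pi/2+YAW,0.3); tz=Rt.as_matrix()[:,2]
for a in (22,27,36,45):
    t=bw(-122*np.cos(np.radians(a))-3,122*np.sin(np.radians(a)),87)+19*tz; print(a,*go(t,Rt))
E
```

```text
time_s: 18.05
ee_pos: [494.7, 149.8, 68.5]
orientation: [1.862, 2.265, 0.343]
contact_force: [-0.3, -0.4, 0.2]
grip_width: 34.1
22 [ 0.03 -0.04 -0.05] [-0.     0.    -0.005]
27 [1.   0.37 0.08] [-0.     0.    -0.005]
36 [2.64 1.32 0.38] [-0.     0.    -0.005]
45 [4.1  2.5  0.74] [-0.     0.    -0.005]
```

```bash
python3 -m pendant '[{"jaw":0.2,"xyz":[0.5,0.2,0],"angular":[0,0,0]},{"jaw":0.2,"xyz":[1.0,0.4,0.1],"angular":[0,0,0]},{"jaw":0.2,"xyz":[1.6,0.7,0.2],"angular":[0,0,0]},{"jaw":0.2,"xyz":[2.1,1.0,0.3],"angular":[0,0,0]},{"jaw":0.2,"xyz":[2.6,1.3,0.4],"angular":[0,0,0]},{"jaw":0.2,"xyz":[3.1,1.7,0.5],"angular":[0,0,0]},{"jaw":0.2,"xyz":[3.6,2.1,0.6],"angular":[0,0,0]},{"jaw":0.2,"xyz":[4.1,2.5,0.7],"angular":[0,0,0]},{"jaw":0.2,"xyz":[4.1,2.5,0.7],"angular":[0,0,0]},{"jaw":0.2,"xyz":[4.1,2.5,0.7],"angular":[0,0,0]}]'
python3 -m pendant '[{"jaw":0.2,"xyz":[0,0,0],"angular":[0,0,0]},{"jaw":0.2,"xyz":[0,0,0],"angular":[0,0,0]},{"jaw":0.2,"xyz":[0,0,0],"angular":[0,0,0]}]'
python3 - <<'E'
from h import *
from plant import get_image
im,d=get_image("scene"); cv2.imwrite("pics/s22.png",cv2.resize(im[60:300,150:400,::-1],None,fx=2.4,fy=2.4))
im,d=get_image("top"); cv2.imwrite("pics/t22.png",cv2.resize(im[120:240,130:290,::-1],None,fx=4,fy=4))
E
```

```text
time_s: 19.05
ee_pos: [512.1, 194.3, 69.1]
orientation: [1.862, 2.266, 0.342]
contact_force: [-0.3, 0.5, 0.2]
grip_width: 34.2
time_s: 19.35
ee_pos: [512.1, 194.1, 69.3]
orientation: [1.863, 2.265, 0.343]
contact_force: [-0.4, -0.3, 0.1]
grip_width: 34.4
```

View pics/s22.png

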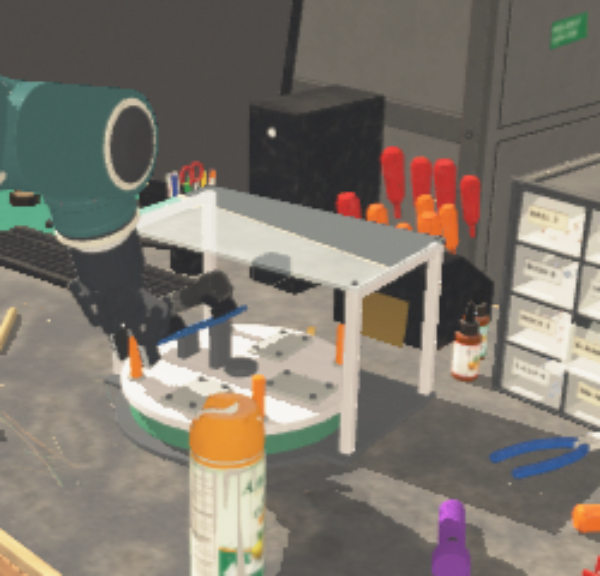

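View pics/t22.png

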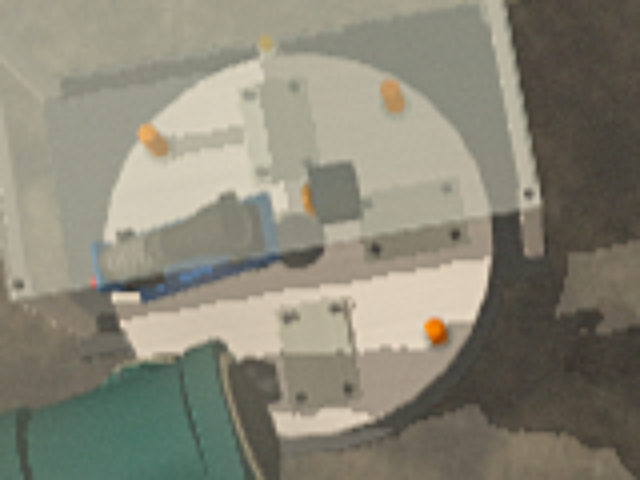

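The torch is at the left station, under the guard in the top view at (185,245). I'll retreat the same way as before.

```bash
python3 -m pendant '[{"jaw":0.2,"xyz":[0,1.0,-3],"angular":[0,0,0]},{"jaw":0.2,"xyz":[0,1.7,-6],"angular":[0,0,0]},{"jaw":0.2,"xyz":[0,1.0,-10],"angular":[0,0,0]},{"jaw":0.2,"xyz":[0,-1,-14],"angular":[0,0,0]},{"jaw":0.2,"xyz":[0,-4,-18],"angular":[0,0,0]},{"jaw":0.2,"xyz":[3,-6,-19],"angular":[0,0,0]},{"jaw":0.2,"xyz":[6,-6,-19],"angular":[0,0,0]},{"jaw":0.2,"xyz":[6,-6,-19],"angular":[0,0,0]},{"jaw":0.2,"xyz":[6,-6,-19],"angular":[0,0,0]}]'
python3 - <<'E'
from h import *
from plant import get_image
im,d=get_image("scene"); cv2.imwrite("pics/s23.png",im[:,:,::-1]);s=cv2.resize(im[165:235,190:290,::-1],None,fx=6,fy=6,interpolation=cv2.INTER_CUBIC)
im,d=get_image("top"); t=cv2.resize(im[150:220,140:245,::-1],None,fx=6,fy=6,interpolation=cv2.INTER_CUBIC)
hsv=cv2.cvtColor(im,cv2.COLOR_RGB2HSV); m=((hsv[...,0]>4)&(hsv[...,0]<18)&(hsv[...,1]>150)&(hsv[...,2]>110)).astype(np.uint8)
k,l,st,c=cv2.connectedComponentsWithStats(m)
for i in range(1,k):
    if 195<c[i][1]<225 and st[i,4]>8: print(c[i],onz("top",*c[i],75))
def P(s,w,hn): c30=np.cos(np.pi/6);x,y=-80+s*c30-hn*.5,w; return bw(y,-x,122+s*.5+hn*c30)
for a in(-57,0,57):
    cv2.circle(s,tuple(map(int,(proj("scene",P(a,0,0))-[190,165]+.5)*6)),4,(0,0,255),-1)
    cv2.circle(t,tuple(map(int,(proj("top",P(a,0,0))-[140,150]+.5)*6)),4,(0,0,255),-1)
cv2.imwrite("pics/sz23.png",s);cv2.imwrite("pics/tz23.png",t)
E
```

```text
time_s: 20.35
ee_pos: [389.1, 231.4, 233.1]
orientation: [1.861, 2.267, 0.343]
contact_force: [0.6, 0.4, -0.9]
grip_width: 34.3
[238.54166667 202.45833333] [544.0060503   25.43851111  75.        ]
[177.54545455 213.95454545] [509.19661374 195.23433805  75.        ]
```

View pics/s23.png

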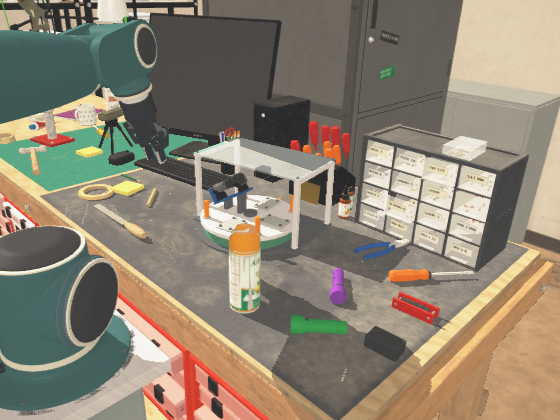

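View pics/sz23.png

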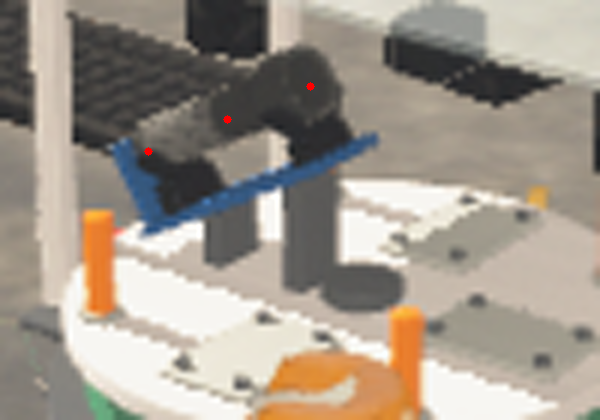

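View pics/tz23.png

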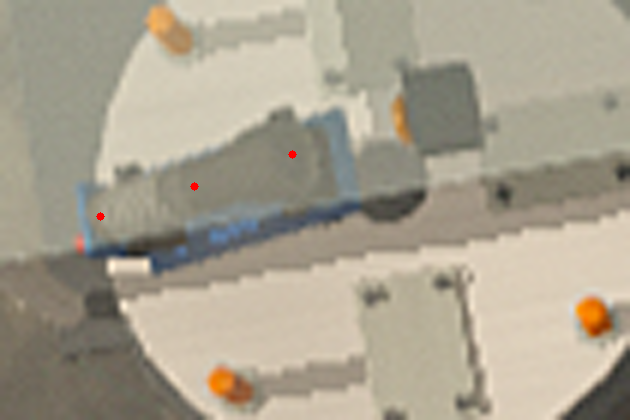

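Side on, the torch lies in both saddles, its tail at (140,148) next to the stop and its lens at about (315,86), on the predicted points. Both front pegs are back at their detent positions within 1 mm. The can, hex set and block are where they were at the start, and the arm is clear.

```bash
python3 - <<'E'
from plant import workorder
print(workorder.hand_in())
E
```

```text
the job is handed in; nothing more can be done
None
```

I indexed the table clockwise twice, straddling a peg with the fingers each time. Between the two turns I laid the torch in the cradle at the open front, lens up the slope, and let it go. I handed the job in at about 20 s; no verdict is reported.

**Table:** The front pegs are within 1 mm of where they stood in the starting detent, so the cradle is settled at the test station.

**Torch:** Just after release at the front, both views put the tail about 3 to 6 mm up-slope of its seated place, inside the 10 mm limit. I left it there rather than nudging it down. At the test station its ends look to be on the predicted seated points with the tail near the stop, but I judged that by eye on the overlay.

**Bystanders:** By eye in the last picture, the can, the hex key set and the sanding block have not moved, and the arm is clear.

**Checks that disagreed:** A rough first reading of the lens and tail pixels after placing gave scattered offsets of 4 to 10 mm. The closer measurement of the tail and stop settled on the 3 to 6 mm above, and I did not repeat it for the lens end.

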